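# Load the heat-pipe tester and ease its sprung cover shut

## Robot

A 7-joint arm with a two-finger parallel gripper is mounted at the origin on the work surface. World frame = base frame: x ahead of the robot, y to its left, z up, the work surface at z = 0. Lengths are in m, angles in degrees, forces in N, time in s.
With the tool pointing down it reaches from about 0.425 to 1.025 m from the base axis. Payload 3.6 kg.
Tool frame: the origin (TCP) lies midway between the tips of the shut fingers; the grasp point (between the pads) lies 19 mm behind it (r.tcp_to_grasp is the distance from the TCP to the grasp point, in m); x points along the fingers, y is the direction in which the jaws open and shut, and the axes are right-handed (so a half turn about x gives the same grasp; the last joint's range is limited). The gripper opens to 85 mm and grips with 20 to 120 N. Pads are 22 mm wide; open, the fingers measure 114 mm over their backs; the gripper's body (76 mm by 85 mm) begins 54 mm behind the grasp point. The pads swing forward as they close: fully open they stand 13 mm farther back than shut.
Start: joints at [68.153, 33.873, 2.773, 92.16, -1.908, 54.013, -1.931], TCP at [0.206, -0.695, 0.231] pointing down, gripper open.
Joint ranges: [-153.93, 153.93], [-27.13, 128.08], [-72.61, 78.16], [10.71, 143.7], [-87.88, 267.88], [4.46, 118.87], [-176.78, 176.78]. Speed limits (degrees/s): [147.25, 147.25, 180, 180, 180, 180, 180].

## Interface

Orientations are given as a 3x3 rotation matrix whose columns are the frame's x, y, z axes.
In Python, from station import r, imaging gives the robot as it stands.
- The arm moves only by the tool step_arm, never from a script. Its arguments are lists of equal length, an entry for each row: "slide": the shift along the tool's x, y, z in cm, a list of three; "dr": the turn, a rotation vector about the tool's x, y, z in degrees, a list of three; "claw": the closure, from 0 (fully open) to 1 (shut). In form: {"slide": [[dx, dy, dz], ...], "dr": [[rx, ry, rz], ...], "claw": [claw, ...]}. A call has 1 to 10 rows; each row is the pose to reach, as a shift and turn from the pose commanded when the call began, along the tool's axes at that moment; what a row does not reach only later rows make up. A row lasts 1/12 s, in which the tool goes at most 41.7 mm and 7.16 degrees, less where a joint would pass 70% of its speed; a pose out of reach is approached as far as the arm can. A call with a gripper value outside its range is refused whole. The fingers move at their own pace and stop on an object; "grip_force" is the grip in N (left out, the last holds). Time passes only in rows, so rows that repeat a pose let the fingers close. It gives the time, the measured TCP pose, the force and the opening at its end, in the units of the state.
- r.state(): the state, without advancing time (a new reading comes with each control period).
- imaging.capture(name): name is "scene" or "top"; returns a dict with "color" (480x640x3 uint8, blue, green, red), "z_map" (480x640 float32, m along the optical axis (not along the pixel's ray), 0 where there is no reading), "fx", "fy", "cx", "cy" (pixels), "position" and "attitude" of the camera in the world. Camera axes: x right, y up, looking along -z (the intrinsics and any distortion apply to the point x, -y, -z); pixel columns grow to the right and rows downward; lengths in m; the calibration is good to about 2 mm. A picture is of the moment at which its call begins.
- r.close_job(): hands the job in, once; it reports no verdict.
The state is a dict: "clock": time; "q": joint angles; "joint_vel": joint speeds; "joint_torque": joint torques, N m; "tool_pos": TCP position; "tcp_rot": TCP orientation; "force": force on the tool from outside, world axes, zero at the start; "wrist_torque": the same for the moment, N m; "finger_gap": opening from 0.0 (shut) to 1.0 (fully open).
Only numpy, scipy, OpenCV 4.12 (cv2) and the standard library are available. Lean on these libraries where they do the work, as an engineer would, in place of code of your own. Each camera call takes 0.05 s, during which the arm holds its last target.

## Task

Load the bench tester: pick up the U-shaped copper heat pipe, turn it and lay it (do not drop it) so that both legs lie right down in the notches of the two metal blocks, leg ends towards the closed ends of the notches. Then take the open clear cover by its bar and ease it down until it is fully shut: its spring will slam it if you let go early. Let go of everything and leave the tray, the solder reel and the screwdriver where they are.

Things in the scene. Friction and masses are not known exactly. Their poses are not given: they have to be found in the camera images.
- tester: Heat-pipe tester, fixed: pale grey housing 126 (x) x 180 (y) x 60 mm, origin at the centre of its underside; x from its front (dial, readout) to its hinge side, y left, z up. On its flat dark top (z 60) stand two metal blocks 30 mm wide, at x -40 and +40, from y -68 to +32, tops at z 92, each with a straight notch along y. The top is free between the blocks and on their +y side.
- notch_front (a point): Front block's notch: centre of its floor at the closed end (tester x -40, y -60, z 80 mm); axes as the tester's. Flat floor, 13 mm wide, 12 mm deep, the top 5 mm flared to 22 mm. It runs along y, open at its +y end (y +32), closed at y -60 by a wall as high as the block.
- notch_rear (a point): Rear block's notch, the same shape: centre of its floor at the closed end (tester x +40, y -60, z 80 mm); axes as the tester's.
- pipe_home (a point): Where the middle of the pipe's spine comes when the pipe lies home (tester x 0, y +60, z 85 mm; axes as the tester's): both legs on the notch floors, pointing to -y, leg ends 5 mm short of the closed ends. 5 mm less or 7 mm more in y is also home.
- heat_pipe: U-shaped copper heat pipe, round, 10 mm thick, about 70 g, lying flat. Origin on its underside midway between spine and leg ends; z up. Spine axis along x at y +57.5 mm, straight for 36 mm, then bends of 22 mm radius; two straight legs along -y at x -40 and +40, ends at y -57.5. Centre of mass 46 mm from the spine axis towards the leg ends. Starts at any yaw within 1.4 rad.
- pipe_spine (a point): Middle of the pipe's spine, on its axis (x 0, y +57.5, z 5 mm in the pipe's frame); axes as the pipe's. A good place to grip, fingers closing along y.
- cover (a joint): Cover angle, rad: 0 fully shut, 1.75 at its open stop, where it starts, leaning back past upright. Over-centre tension struts on both sides: above about 1.4 they hold it open, below that they and its weight swing it shut ever harder; nearly shut it takes about 5 N at the bar to hold it. Let go, it slams.
- cover_bar (a point): Middle of the cover's handle, a round steel bar 10 mm thick and 100 mm long, along the tester's y, on a post at each end, 34 mm in front of the front panel (29 mm free gap). The cover is a clear bottomless hood 126 x 180 x 46 mm. Bar shut: tester x -97, z 82 mm; open: x about +113, z 214 mm. Axes turn with the cover.
- cover_hinge (a point): Middle of the cover's hinge axis, along the tester's y at x +63, z 60 mm in its frame; axes as the tester's. The bar circles it at 161.5 mm: to close, it comes forward (-x) over the top and then down.
- tray: Bystander: black tray 130 x 100 x 35 mm with aluminium heat sinks, 0.6 kg, origin at the centre of its underside. Leave it alone.
- solder_reel: Bystander: grey reel standing on end, 58 mm across, 45 mm high, origin at the centre of its underside. Leave it alone.
- screwdriver: Bystander: screwdriver 160 mm long with a black handle, lying on the bench. Leave it alone.
Not all that is in view belongs to the job. Leave any pink look-alike of the heat_pipe alone.

How it is judged (in metres and radians):
On the way, in this order (a step that is already met when the one before it is completed fails the run):
1. the heat pipe lies home in both notches (x of pipe_spine in the frame of tester between -0.004 and 0.004 m and y of pipe_spine in the frame of tester between 0.054 and 0.068 m and z of pipe_spine in the frame of tester between 0.082 and 0.088 m and angle between the y axis of heat_pipe and the y axis of tester, either way round below 0.06 rad and angle between the z axis of heat_pipe and the z axis of tester, either way round below 0.06 rad), for 0.3 s.
2. the cover is fully shut (value of joint cover below 0.03 rad), for 0.3 s.
At the end, for the whole second after the job is handed in: The heat pipe lies at rest in both notches: spine within 4 mm of the tester's x 0, at y +54 to +68 mm, its axis within 3 mm of z 85, legs parallel to the notches and level within 0.06 rad; the cover is shut (under 0.03 rad, 5 mm at the bar) (all of step 1 and value of joint cover below 0.03 rad and linear speed of heat_pipe below 0.02 m/s); the robot touches nothing.
It fails at once if the cover slams: it swings shut faster than 2 rad/s (0.32 m/s at the bar) over its last 0.15 rad (25 mm at the bar) (value of joint cover below 0.15 rad and velocity of joint cover below -2 rad/s).
It fails at once if the pipe is dropped: it moves faster than 0.7 m/s (a fall of 25 mm) with no finger on it (linear speed of heat_pipe above 0.7 m/s and contact force between the fingers and heat_pipe below 0.01 N).
It fails at once if the tray is moved by more than 20 mm (distance of tray from where it was at the start of the episode above 0.02 m).
It fails at once if the solder reel is moved by more than 20 mm (distance of solder_reel from where it was at the start of the episode above 0.02 m).
It fails at once if the screwdriver is moved by more than 20 mm (distance of screwdriver from where it was at the start of the episode above 0.02 m).
It also fails if it takes over 69 s, if anything falls off the work surface, if the arm or the gripper's body presses on something with over 40 N, if the wrist force passes 120 N, or if a joint passes its speed limit or range.

## Working session

There is one attempt and no reset: what is moved stays moved. The work goes in short steps, Python scripts to look and compute and a tool call to move; the robot and the scene stay as the last step left them, time stands still between calls to the robot, and variables do not carry over. Pictures are saved under pics/ and viewed, and the job is handed in when it is done.

Besides the shell and the picture viewer there is one more tool, called after "Emit:" as a command line: name --argument value ..., lists and objects as JSON in quotes. step_arm: Moves the arm, as the interface text tells. Its arguments: {"type":"object","properties":{"slide":{"type":"array","items":{"type":"array","items":{"type":"number"}}},"dr":{"type":"array","items":{"type":"array","items":{"type":"number"}}},"claw":{"type":"array","items":{"type":"number"}},"grip_force":{"type":"number"}},"required":["slide","dr","claw"]}

```bash
ls; mkdir -p pics
python3 - <<'E'
from station import r, imaging
import cv2,numpy as np
for n in ("scene","top"):
    c=imaging.capture(n); cv2.imwrite(f"pics/{n}0.png",c["color"]); np.savez(f"{n}0.npz",**c)
    print(n,c["fx"],c["fy"],c["cx"],c["cy"],c["position"],c["attitude"],[k for k in c])
s=r.state(); print(s, r.tcp_to_grasp)
E
```

```text
pics
scene 513.7110457683025 513.7110457683025 316.950008984592 230.242571967397 [1.12587222 0.78438586 0.87014469] [[-0.8154699  -0.33709418  0.47050649]
 [ 0.57844005 -0.50328067  0.64196236]
 [ 0.02039505  0.79566078  0.60539901]] ['color', 'z_map', 'fx', 'fy', 'cx', 'cy', 'position', 'attitude']
top 495.65036918394566 495.65036918394566 319.6109157575022 236.86727703278186 [ 0.34961906 -0.06703476  1.24034536] [[ 0.02389195  0.99187296 -0.12496884]
 [-0.99969897  0.02440197  0.00255188]
 [ 0.00558063  0.12487025  0.99215739]] ['color', 'z_map', 'fx', 'fy', 'cx', 'cy', 'position', 'attitude']
{'clock': 0.1, 'q': array([68.15447358, 33.92046954,  2.7685331 , 92.23030108, -1.90790444,
       54.01365257, -1.93111883]), 'joint_vel': array([-0.04789283, -0.16777235, -0.05580103, -0.30801658, -0.01385297,
        0.03977545,  0.01137569]), 'joint_torque': array([ 4.65643840e-03, -5.49995935e+01,  1.55403916e+00, -1.98824465e+01,
        9.87731852e-03,  3.83707637e-03,  2.23037205e-05]), 'tool_pos': array([ 0.20555121, -0.69445221,  0.23024756]), 'tcp_rot': array([[-7.04674304e-04,  2.83879998e-01, -9.58859557e-01],
       [ 1.94069508e-03, -9.58857601e-01, -2.83880846e-01],
       [-9.99997869e-01, -2.06089756e-03,  1.24757798e-04]]), 'force': array([0.7924904 , 0.98230426, 0.07233429]), 'wrist_torque': array([0.00279634, 0.00624457, 0.01271181]), 'finger_gap': 1.0005047367640587} 0.0187
```

View pics/scene0.png

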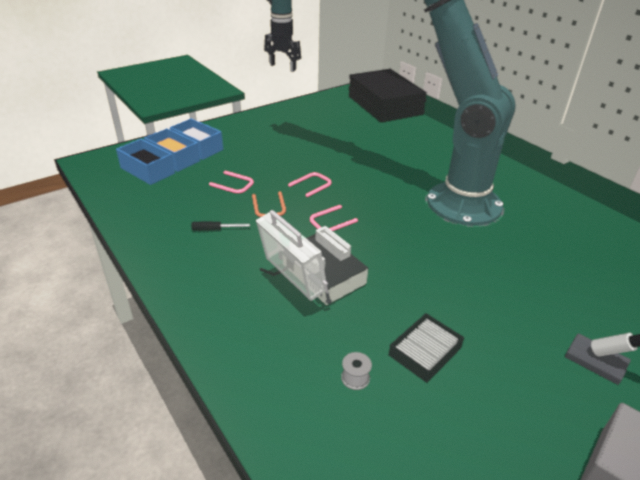

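View pics/top0.png

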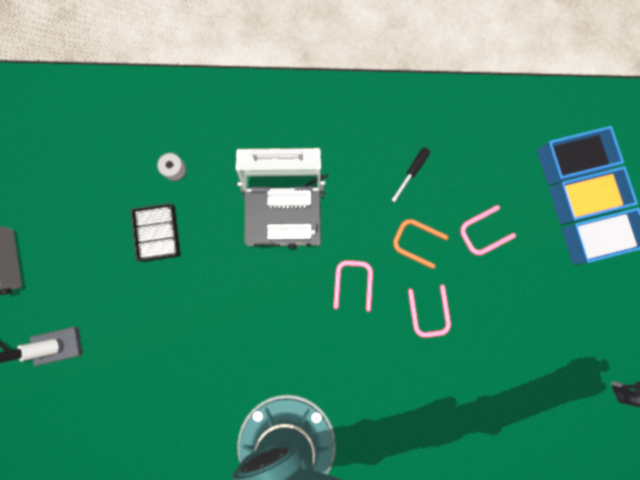

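The top view shows the copper pipe at about (420,243) with its spine on the left, and the tester at (283,205) with its cover open towards +x. Three pink decoys lie nearby. Next I measure both.

```bash
cat > h.py <<'E'
import numpy as np,cv2
def cloud(c):
    v,u=np.mgrid[0:480,0:640]; z=c["z_map"]
    P=np.stack([(u-c["cx"])/c["fx"]*z,-(v-c["cy"])/c["fy"]*z,-z],-1)
    return P@np.asarray(c["attitude"]).T+c["position"]
def proj(c,X):
    p=(np.atleast_2d(X)-c["position"])@np.asarray(c["attitude"])
    return np.stack([c["cx"]-c["fx"]*p[:,0]/p[:,2], c["cy"]+c["fy"]*p[:,1]/p[:,2]],-1)
def upipe():
    s=np.linspace(0,1,60)
    pts=[]
    pts.append(np.stack([-18+36*s,0*s+57.5],-1))
    for sg in(1,-1):
        a=s*np.pi/2
        pts.append(np.stack([sg*(18+22*np.sin(a)),35.5+22*np.cos(a)],-1))
        pts.append(np.stack([sg*40+0*s,35.5-93*s],-1))
    return np.concatenate(pts)/1000
def orange(c,decoy=False):
    hsv=cv2.cvtColor(c["color"],cv2.COLOR_BGR2HSV)
    return (hsv[...,0]>=4)&(hsv[...,0]<=18)&(hsv[...,1]>130)&(hsv[...,2]>120)
E
cat > fit.py <<'E'
from h import *
from scipy.optimize import least_squares
from scipy.spatial import cKDTree
for n in("top","scene"):
    c=np.load(n+"0.npz"); W=cloud(c); m=orange(c)
    k,lab,st,_=cv2.connectedComponentsWithStats(m.astype(np.uint8))
    print([tuple(s) for s in st[1:] if s[4]>15])
    if n=="top": sel=(slice(200,290),slice(380,455))
    else: sel=(slice(180,225),slice(245,290))
    mm=np.zeros_like(m); mm[sel]=m[sel]; 
    P=W[mm]; P=P[(P[:,2]>-0.005)&(P[:,2]<.03)]
    print(n,len(P),P.min(0),P.max(0),np.median(P[:,2]))
    # ray-plane at z=8mm instead of depth
    v,u=np.nonzero(mm); d=np.stack([(u-c["cx"])/c["fx"],-(v-c["cy"])/c["fy"],-np.ones(len(u))],-1)@c["attitude"].T
    Q=c["position"]+d*((0.006-c["position"][2])/d[:,2])[:,None]
    for nm,X in(("depth",P),("ray",Q)):
        U=upipe(); best=None
        for y0 in np.linspace(-1.4,1.4,9):
            def f(p):
                cs,sn=np.cos(p[2]),np.sin(p[2]); R=np.array([[cs,-sn],[sn,cs]])
                M=U@R.T+p[:2]
                return np.r_[cKDTree(M).query(X[:,:2])[0], .5*cKDTree(X[:,:2]).query(M)[0]]
            s=least_squares(f,[*X[:,:2].mean(0),y0],loss="soft_l1",f_scale=.003)
            if best is None or s.cost<best.cost: best=s
        print(nm,best.x,np.degrees(best.x[2]),best.cost, "spine",best.x[:2]+.0575*np.array([-np.sin(best.x[2]),np.cos(best.x[2])]))
E
python3 fit.py
python3 - <<'E'
from h import *
c=np.load("top0.npz");W=cloud(c)
# tester heights
for v in range(140,256,6): print(v,[f"{W[v,u,2]*1e3:.0f}" for u in range(236,330,6)])
cv2.imwrite("pics/tz.png",cv2.resize(c["color"][130:270,220:345],None,fx=4.8,fy=4.2,interpolation=cv2.INTER_CUBIC)[:590])
E
```

```text
[(np.int32(394), np.int32(220), np.int32(54), np.int32(48), np.int32(511))]
top 508 [ 0.43617136 -0.38896859 -0.00402752] [ 0.55340768 -0.25620121  0.01737248] 0.009879231024590762
depth [ 0.49716049 -0.32093239 -0.41802229] -23.950913230531143 0.0018442619113907726 spine [ 0.52050284 -0.2683835 ]
ray [ 0.49770671 -0.321579   -0.4179153 ] -23.9447828668512 0.0020576187519641314 spine [ 0.52104343 -0.26902762]
[]
140 ['-1', '2', '-2', '-0', '-0', '1', '-2', '-1', '1', '2', '-1', '0', '2', '-2', '1', '-0']
146 ['-2', '3', '-2', '-1', '0', '1', '6', '2', '0', '1', '1', '1', '2', '1', '1', '-1']
152 ['-1', '177', '180', '218', '220', '217', '221', '220', '217', '218', '220', '215', '179', '181', '-0', '-2']
158 ['1', '182', '180', '195', '182', '183', '179', '185', '179', '180', '184', '193', '183', '181', '-1', '4']
164 ['184', '184', '181', '185', '183', '184', '181', '182', '181', '183', '182', '183', '186', '182', '1', '-3']
170 ['-1', '129', '81', '82', '82', '78', '80', '81', '81', '75', '84', '82', '78', '76', '2', '3']
176 ['-2', '132', '3', '2', '3', '-3', '0', '5', '2', '-0', '
[... 890 characters left out ...]
', '-4', '2']
236 ['-3', '4', '60', '65', '60', '59', '95', '91', '91', '91', '95', '95', '95', '64', '2', '0']
242 ['5', '0', '60', '62', '62', '62', '63', '61', '61', '63', '59', '61', '54', '58', '2', '2']
248 ['1', '3', '-3', '-1', '-1', '4', '3', '1', '-0', '-1', '-2', '-2', '2', '3', '2', '3']
254 ['-1', '0', '4', '-1', '-1', '7', '5', '-1', '5', '1240', '2', '-3', '4', '6', '7', '-0']Traceback (most recent call last):
  File "fit.py", line 12, in <module>
    print(n,len(P),P.min(0),P.max(0),np.median(P[:,2]))
                   ~~~~~^^^
    return umr_minimum(a, axis, None, out, keepdims, initial, where)
ValueError: zero-size array to reduction operation minimum which has no identity
```

Run:
```python
import cv2,numpy as np
c=np.load("scene0.npz")
cv2.imwrite("pics/sz.png",cv2.resize(c["color"][170:310,200:380],None,fx=4.2,fy=4.2,interpolation=cv2.INTER_CUBIC))
```

```text
(no output)
```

View pics/tz.png

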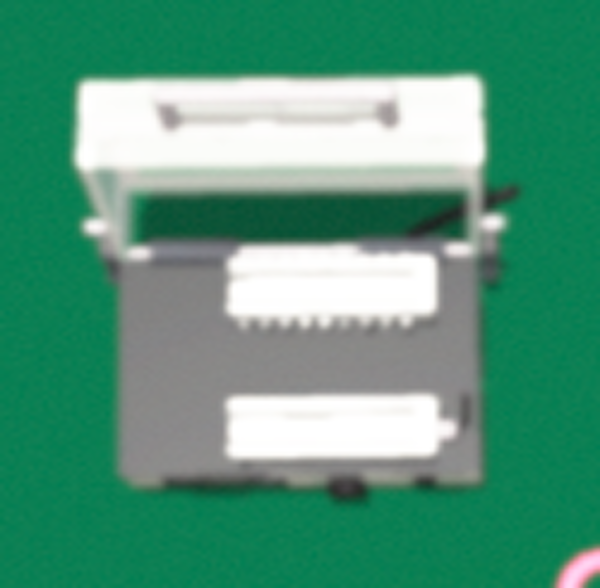

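View pics/sz.png

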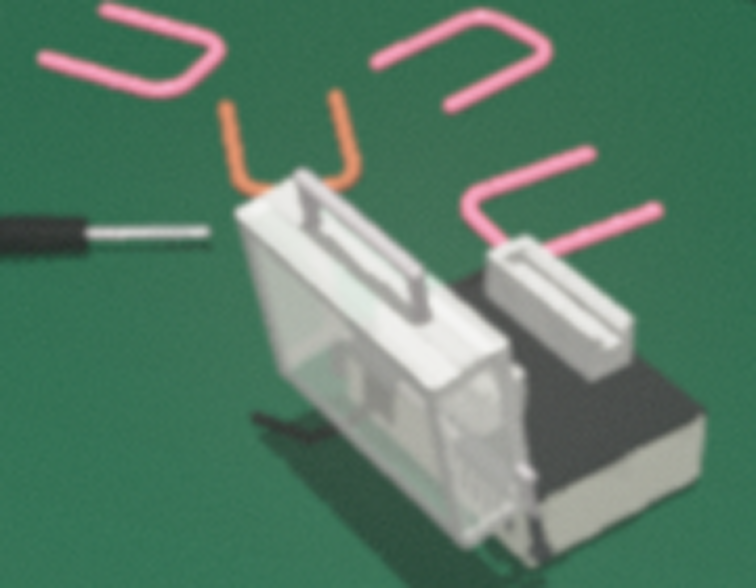

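Run:
```python
from h import *
from scipy.optimize import least_squares
c=np.load("top0.npz"); g=cv2.cvtColor(c["color"],cv2.COLOR_BGR2GRAY)
b=c["color"].astype(int); sat=b[...,1]-b[...,2]  # green minus red: high on bench
def ray(u,v,z):
    d=np.stack([(u-c["cx"])/c["fx"],-(v-c["cy"])/c["fy"],-np.ones(len(u))],-1)@c["attitude"].T
    return c["position"]+d*((z-c["position"][2])/d[:,2])[:,None]
for name,z,img,th in(("top",.06,sat,None),):
    m=(sat<35).astype(np.uint8)
# left/right housing edges rows 196..238
def sub(a,th):  # first crossing
    i=np.nonzero((a[:-1]-th)*(a[1:]-th)<=0)[0]; i=[k for k in i if a[k]!=a[k+1]][0]; return i+(th-a[i])/(a[i+1]-a[i])
th=50
print(sat[215,236:256],sat[215,310:330])
L=[(236+sub(sat[v,236:256].astype(float),th),v) for v in range(206,240)]
Rr=[(329-sub(sat[v,310:330][::-1].astype(float),th),v) for v in range(206,240)]
for n,E in(("L",L),("R",Rr)):
    E=np.array(E); 
    for z in(.06,0.0): 
        Q=ray(E[:,0],E[:,1],z); p=np.polyfit(Q[:,0],Q[:,1],1); print(n,z,p,"at x=.55:",np.polyval(p,.55),np.std(Q[:,1]-np.polyval(p,Q[:,0])))
print(g[236,262:275],g[236,308:318])
# block outlines
for nm,(v0,v1,u0,u1) in dict(front=(222,244,262,318),rear=(186,210,262,318)).items():
    m=(g[v0:v1,u0:u1]>170).astype(np.uint8)
    v,u=np.nonzero(m); Q=ray(u+u0,v+v0,.092)
    print(nm,Q.min(0),Q.max(0))
    for rr in range(v0,v1): print(rr,"".join("#" if x else "." for x in m[rr-v0]))
```

```text
[116 112 117 116 122 120 113 101  60  20   3  -1  -2  -3  -3  -2  -2  -2
   0  -2] [  0  -1  -2   0  -1  -1  -1   0   3  15  44  88 112 117 118 117 118 116
 119 116]
L 0.06 [0.03528381 0.09363261] at x=.55: 0.11303871196625573 8.233239628327374e-05
L 0.0 [0.03528381 0.10242682] at x=.55: 0.12183291462857408 8.651756441665901e-05
R 0.06 [ 0.038361   -0.09086367] at x=.55: -0.06976512730211418 0.0002249950795700726
R 0.0 [ 0.038361   -0.09139321] at x=.55: -0.0702946592445263 0.00023643215998671175
[141 140 141 143 162 219 249 254 254 254 254 254 254] [255 254 242 189 149 139 138 139 141 140]
front [ 0.48628754 -0.05666004  0.092     ] [0.52638911 0.05379772 0.092     ]
222 ........................................................
223 ...........................................#####........
224 ......###########################################.......
225 .....#############################################......
226 .....#############################################......
227 .....#############################################......
228 .....#############################################...
[... 1760 characters left out ...]
######################.......
199 .....############################################.......
200 .....############################################.......
201 .....############################################.......
202 .....############################################.......
203 .....############################################.......
204 .....############################################.......
205 ......########################################..........
206 ........##..###.###.########.##..###.###.###............
207 ........##..##..##..###.###..#........#...#.............
208 ........................................................
209 ........................................................
```

```bash
cat > edges.py <<'E'
from h import *
c=np.load("top0.npz"); g=cv2.cvtColor(c["color"],cv2.COLOR_BGR2GRAY).astype(float)
def ray(u,v,z):
    u=np.asarray(u,float);v=np.asarray(v,float)
    d=np.stack([(u-c["cx"])/c["fx"],-(v-c["cy"])/c["fy"],-np.ones(len(u))],-1)@c["attitude"].T
    return c["position"]+d*((z-c["position"][2])/d[:,2])[:,None]
print(g[218:256,285].astype(int)); print(g[182:212,285].astype(int));print(g[234:254,255].astype(int))
def cross(a,lo,th):
    for i in range(len(a)-1):
        if (a[i]-th)*(a[i+1]-th)<=0 and a[i]!=a[i+1]: return lo+i+(th-a[i])/(a[i+1]-a[i])
yaw=.037;cs,sn=np.cos(yaw),np.sin(yaw)
R=np.array([[cs,-sn],[sn,cs]])
def rep(n,u,v,z):
    Q=ray(u,v,z)[:,:2]@R; print(n,np.median(Q,0),Q.std(0), "slope", np.polyfit(Q[:,1],Q[:,0],1)[0] if Q[:,1].std()>Q[:,0].std() else np.polyfit(Q[:,0],Q[:,1],1)[0])
us=range(272,306)
rep("front blk back top edge",us,[cross(g[218:230,u],218,195) for u in us],.092)
rep("front blk front bottom edge",us,[cross(g[234:246,u],234,195) for u in us],.060)
vs=range(227,234)
rep("front blk left",[cross(g[v,260:275],260,195) for v in vs],vs,.092)
vs=range(226,229)
rep("front blk right",[cross(g[v,305:320],305,195) for v in vs],vs,.092)
vs=range(194,204)
rep("rear blk left",[cross(g[v,260:275],260,195) for v in vs],vs,.092)
rep("rear blk right",[cross(g[v,305:320],305,195) for v in vs],vs,.092)
E
python3 edges.py
```

```text
[138 138 138 139 139 160 224 252 254 252 242 244 254 255 255 255 254 253
 254 252 228 161 132 135 141 144 137 112  87  81  88  89  85  88  88  88
  88  88]
[ 61  61  59  60  68 104 179 236 248 253 254 253 247 244 253 255 255 255
 255 254 254 253 240 203 171 149 134 133 133 137]
[137 140 140 140 139 140 139 139 131 111  80  67  67  77  86  88  88  87
  89  88]
front blk back top edge [ 0.52361848 -0.01577126] [0.00014035 0.02297044] slope 0.003805922354501705
front blk front bottom edge [ 0.49223379 -0.01379226] [0.00012015 0.02352148] slope 0.0005129404699713986
front blk left [0.50903955 0.03501086] [0.00472054 0.00029702] slope -0.010383806377000739
front blk right [ 0.51486307 -0.06820962] [0.00192989 0.00011608] slope -0.06014484846339417
rear blk left [0.58399914 0.03466604] [0.00688187 0.0007951 ] slope -0.1007999200048613
rear blk right [ 0.58277031 -0.06805413] [0.00689181 0.00021238] slope -0.021583744863964242
```

```bash
cat >> h.py <<'E'
def T2(x,y,yaw,pts):
    cs,sn=np.cos(yaw),np.sin(yaw); P=np.atleast_2d(np.asarray(pts,float)); 
    return np.stack([x+cs*P[:,0]-sn*P[:,1],y+sn*P[:,0]+cs*P[:,1],P[:,2]],-1)
def box(x0,x1,y0,y1,z0,z1):
    C=[(x,y,z) for x in(x0,x1) for y in(y0,y1) for z in(z0,z1)]
    return [(C[i],C[j]) for i in range(8) for j in range(i) if sum(a!=b for a,b in zip(C[i],C[j]))==1]
def tester_lines():
    L=box(-.063,.063,-.09,.09,0,.06)
    for bx in(-.04,.04):
        L+=box(bx-.015,bx+.015,-.068,.032,.06,.092)
        L+=[((bx+s*.011,-.06,.092),(bx+s*.011,.032,.092)) for s in(-1,1)]
    return L
def overlay(c,pose,lines,fn,win,f,col=(0,0,255),img=None):
    v0,v1,u0,u1=win
    if img is None: img=cv2.resize(c["color"][v0:v1,u0:u1],None,fx=f,fy=f,interpolation=cv2.INTER_CUBIC)
    for a,b in lines:
        p=(proj(c,T2(*pose,[a,b]))-[u0,v0]+.5)*f-.5
        cv2.line(img,tuple(int(round(k*16)) for k in p[0]),tuple(int(round(k*16)) for k in p[1]),col,1,cv2.LINE_AA,4)
    cv2.imwrite(fn,img); return img
def pipe_lines(z=.005):
    L=[]
    for off in(-.005,.005):
        P=[]
        r=.022+off
        for a in np.linspace(0,np.pi/2,12): P.append((.018+r*np.sin(a),.0355+r*np.cos(a)))
        P=[(-.018,.0575+off)]+P+[(.04+off,-.0575)]
        for s in(1,-1):
            Q=[(s*x,y,z) for x,y in P]; L+=list(zip(Q[:-1],Q[1:]))
    return L
E
python3 - <<'E'
from h import *
t=np.load("top0.npz");s=np.load("scene0.npz")
tp=(.5476,.0217,.037); pp=(.4974,-.3213,-.418)
overlay(t,tp,tester_lines(),"pics/o1.png",(140,260,225,345),5)
overlay(s,tp,tester_lines(),"pics/o2.png",(210,310,245,375),6)
w=(205,280,380,460);im=overlay(t,pp,pipe_lines(),"pics/o3.png",w,6)
w=(175,235,240,300);im=overlay(s,pp,pipe_lines(),"pics/o4.png",w,8)
a=cv2.imread("pics/o3.png");b=cv2.imread("pics/o4.png");h=min(a.shape[0],b.shape[0]);
cv2.imwrite("pics/o34.png",cv2.resize(np.hstack([a[:h],b[:h]]),None,fx=.8,fy=.8))
E
```

```text
(no output)
```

View pics/o1.png

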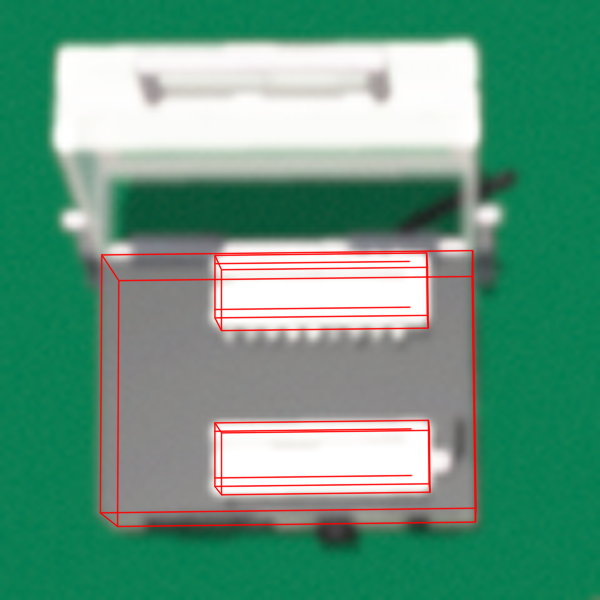

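View pics/o2.png

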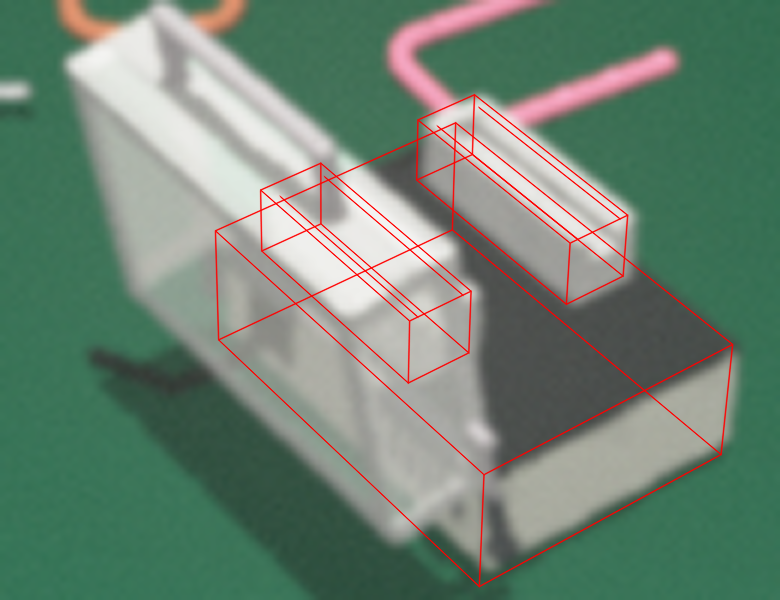

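View pics/o34.png

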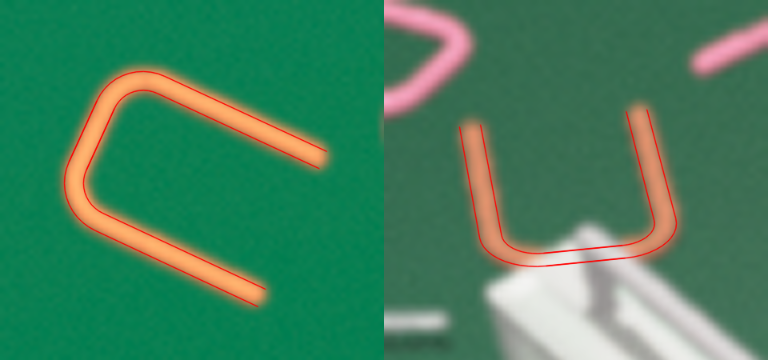

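Run:
```python
from h import *
t=np.load("top0.npz"); W=cloud(t)
for v in list(range(184,210))+list(range(220,249)):
    P=W[v,274:304]; z=np.median(P[:,2]); 
    # in tester frame
    cs,sn=np.cos(.037),np.sin(.037); d=P[:,:2]-[.5476,.0217]; x=np.median(cs*d[:,0]+sn*d[:,1])
    print(v,round(z*1e3,1),"x",round(x*1e3,1))
print("cols")
for rows in((196,200),(228,231),(234,236)):
  for u in list(range(262,272))+list(range(304,318)):
    P=W[rows[0]:rows[1],u]; d=np.median(P,0)-[.5476,.0217,0]; print(rows,u,round(np.median(P[:,2])*1e3),"y",round((-sn*d[0]+cs*d[1])*1e3,1))
```

```text
184 0.6 x 91.8
185 0.4 x 89.2
186 2.4 x 86.3
187 2.0 x 83.8
188 63.6 x 67.0
189 66.0 x 64.2
190 64.8 x 61.8
191 92.8 x 53.3
192 92.5 x 51.0
193 92.1 x 48.6
194 90.1 x 46.6
195 85.6 x 45.1
196 80.5 x 43.9
197 80.1 x 41.4
198 80.6 x 38.9
199 80.9 x 36.3
200 81.1 x 34.0
201 90.9 x 29.6
202 92.4 x 26.9
203 92.8 x 24.5
204 84.4 x 23.6
205 73.1 x 23.5
206 61.2 x 23.1
207 63.0 x 20.3
208 62.5 x 18.2
209 60.5 x 16.1
220 61.3 x -10.8
221 61.4 x -13.4
222 61.5 x -15.9
223 61.5 x -18.4
224 61.7 x -20.7
225 92.4 x -27.8
226 92.9 x -30.3
227 90.1 x -32.4
228 89.2 x -34.4
229 81.4 x -35.6
230 81.0 x -38.1
231 81.3 x -40.5
232 81.0 x -42.8
233 80.2 x -45.1
234 89.5 x -48.6
235 92.5 x -51.5
236 93.0 x -53.8
237 92.1 x -56.1
238 73.9 x -56.3
239 61.2 x -57.0
240 60.9 x -59.4
241 60.0 x -61.8
242 60.5 x -64.2
243 41.2 x -64.5
244 22.8 x -64.7
245 3.4 x -65.0
246 2.6 x -67.7
247 2.1 x -70.1
248 1.2 x -72.5
cols
(196, 200) 262 61 y 48.4
(196, 200) 263 60 y 46.0
(196, 200) 264 60 y 43.6
(196, 200) 265 61 y 41.1
(196, 200) 266 61 y 38.7
(196, 200) 267 60 y 36.3
(196, 200) 268 79 y 32.0
(196, 200) 269 81 y
[... 947 characters left out ...]
 y -76.6
(228, 231) 315 59 y -79.0
(228, 231) 316 65 y -81.4
(228, 231) 317 65 y -83.8
(234, 236) 262 60 y 48.3
(234, 236) 263 61 y 45.8
(234, 236) 264 62 y 43.3
(234, 236) 265 61 y 41.0
(234, 236) 266 63 y 38.5
(234, 236) 267 61 y 36.2
(234, 236) 268 92 y 30.8
(234, 236) 269 91 y 28.6
(234, 236) 270 91 y 26.2
(234, 236) 271 89 y 24.0
(234, 236) 304 91 y -53.2
(234, 236) 305 90 y -55.6
(234, 236) 306 90 y -57.9
(234, 236) 307 93 y -60.3
(234, 236) 308 97 y -62.7
(234, 236) 309 91 y -64.9
(234, 236) 310 94 y -67.3
(234, 236) 311 64 y -69.3
(234, 236) 312 61 y -71.7
(234, 236) 313 63 y -74.1
(234, 236) 314 59 y -76.5
(234, 236) 315 58 y -78.9
(234, 236) 316 62 y -81.3
(234, 236) 317 64 y -83.7
```

```bash
cat > go.py <<'E'
import numpy as np,sys
from station import r
from scipy.spatial.transform import Rotation as Ro
TP=(.5466,.0217,.037)
def tw(x,y,z,TP=TP):
    cs,sn=np.cos(TP[2]),np.sin(TP[2]); return np.array([TP[0]+cs*x-sn*y,TP[1]+sn*x+cs*y,z])
def Rdown(yang):  # tool x down, tool y at world angle yang (rad)
    x=np.array([0,0,-1.]);y=np.array([np.cos(yang),np.sin(yang),0]);return np.stack([x,y,np.cross(x,y)],1)
def mv(p,R,fracs=None):
    s=r.state(); R0=s["tcp_rot"]
    print("t",round(s["clock"],2),"pos",s["tool_pos"].round(4),"F",s["force"].round(1),"gap",round(s["finger_gap"],3))
    d=R0.T@(np.asarray(p)-s["tool_pos"])*100; dr=Ro.from_matrix(R0.T@R).as_rotvec(degrees=True)
    print("slide",d.round(2),"dr",dr.round(2))
E
python3 -c "
from go import *
a=-.418+np.pi/2-np.pi
mv([.5207,-.2687,.10],Rdown(a))"
```

```text
t 0.1 pos [ 0.2056 -0.6945  0.2302] F [0.8 1.  0.1] gap 1.001
slide [ 13.09 -31.85 -42.31] dr [40.44  0.05  0.11]
```

Emit:
step_arm --slide '[[5,-31.85,-42.3],[5,-31.85,-42.3],[5,-31.85,-42.3],[5,-31.85,-42.3],[5,-31.85,-42.3],[5,-31.85,-42.3],[8,-31.85,-42.3],[10,-31.85,-42.3],[13,-31.85,-42.3],[13,-31.85,-42.3]]' --dr '[[40.4,0,0],[40.4,0,0],[40.4,0,0],[40.4,0,0],[40.4,0,0],[40.4,0,0],[40.4,0,0],[40.4,0,0],[40.4,0,0],[40.4,0,0]]' --claw '[0,0,0.3,0.5,0.6,0.6,0.6,0.6,0.6,0.6]' --grip_force 60

```text
clock: 0.93
tool_pos: [0.4487, -0.367, 0.1546]
tcp_rot: [[0.001, -0.405, -0.914], [-0.0, -0.914, 0.405], [-1.0, 0.0, -0.001]]
force: [-0.7, -0.5, 0.1]
finger_gap: 0.399
```

```bash
python3 -c "
from go import *
a=-.418+np.pi/2-np.pi
mv([.5207,-.2687,.03],Rdown(a))"
```

```text
t 0.93 pos [ 0.4487 -0.367   0.1546] F [-0.7 -0.5  0.1] gap 0.399
slide [ 12.47 -11.91  -2.59] dr [ 0.06 -0.05 -0.  ]
```

Emit:
step_arm --slide '[[5,-11.9,-2.6],[5,-11.9,-2.6],[6,-11.9,-2.6],[10,-11.9,-2.6],[10,-11.9,-2.6],[10,-11.9,-2.6],[10,-11.9,-2.6]]' --dr '[[0,0,0],[0,0,0],[0,0,0],[0,0,0],[0,0,0],[0,0,0],[0,0,0]]' --claw '[0.6,0.6,0.6,0.6,0.6,0.6,0.6]'

```text
clock: 1.52
tool_pos: [0.5186, -0.2721, 0.0552]
tcp_rot: [[-0.001, -0.407, -0.913], [-0.001, -0.913, 0.407], [-1.0, 0.001, 0.001]]
force: [0.3, -0.4, 0.1]
finger_gap: 0.402
```

Run:
```python
from go import *
from h import *
from station import imaging
a=-.418+np.pi/2-np.pi
for n in("top","scene"):
    c=imaging.capture(n); np.savez(n+"1.npz",**c)
    overlay(c,(.4974,-.3213,-.418),pipe_lines(),f"pics/{n}1.png",(190,290,370,470) if n=="top" else (140,240,210,310),6)
mv([.5207,-.2687,.001],Rdown(a))
```

```text
t 1.62 pos [ 0.5194 -0.2733  0.0567] F [ 0.2 -1.1 -0.1] gap 0.403
slide [ 5.57 -0.48  0.08] dr [-0.16 -0.17 -0.08]
```

View pics/top1.png

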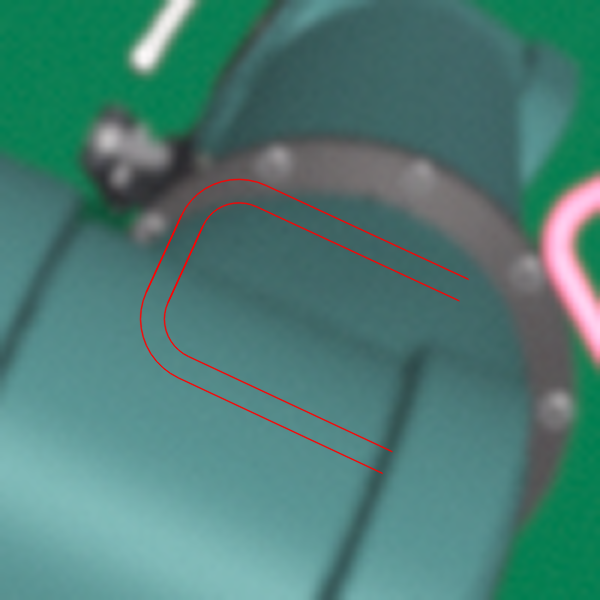

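View pics/scene1.png

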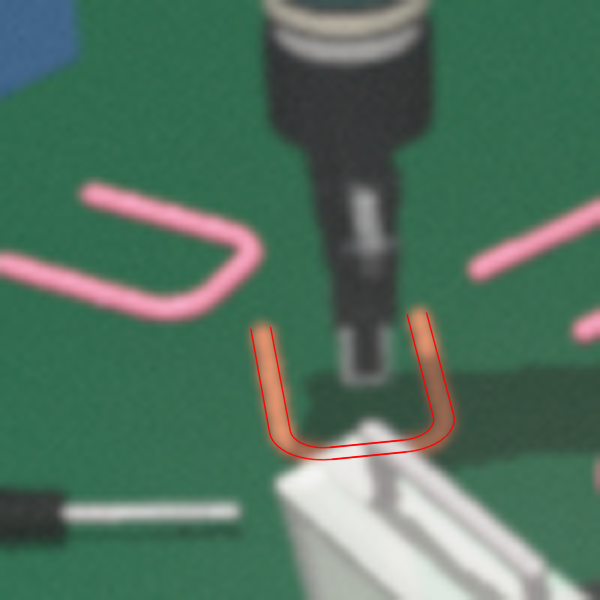

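The arm hides the top view. The scene view shows the fingers lined up with the middle of the spine, around (370,400) in the crop. I descend.

Emit:
step_arm --slide '[[1.5,-0.5,0.1],[3,-0.5,0.1],[4,-0.5,0.1],[5,-0.5,0.1],[5.4,-0.5,0.1],[5.4,-0.5,0.1],[5.4,-0.5,0.1],[5.4,-0.5,0.1]]' --dr '[[0,0,0],[0,0,0],[0,0,0],[0,0,0],[0,0,0],[0,0,0],[0,0,0],[0,0,0]]' --claw '[0.6,0.6,0.6,0.6,0.6,0.6,0.6,0.6]'

```text
clock: 2.28
tool_pos: [0.5211, -0.266, 0.0015]
tcp_rot: [[0.001, -0.406, -0.914], [-0.001, -0.914, 0.406], [-1.0, 0.0, -0.001]]
force: [-0.0, 0.5, 0.4]
finger_gap: 0.401
```

```bash
python3 -c "
from go import *
a=-.418+np.pi/2-np.pi
mv([.5207,-.2687,.001],Rdown(a))"
```

```text
t 2.28 pos [ 0.5211 -0.266   0.0015] F [-0.   0.5  0.4] gap 0.401
slide [ 0.05  0.26 -0.08] dr [ 0.02 -0.06 -0.01]
```

Emit:
step_arm --slide '[[0,0.2,0],[0,0.2,0],[0,0.2,0],[0,0.2,0],[0,0.2,0],[0,0.2,0],[0,0.2,0],[0,0.2,0]]' --dr '[[0,0,0],[0,0,0],[0,0,0],[0,0,0],[0,0,0],[0,0,0],[0,0,0],[0,0,0]]' --claw '[0.75,0.85,1,1,1,1,1,1]' --grip_force 60

```text
clock: 2.95
tool_pos: [0.5201, -0.2678, 0.0015]
tcp_rot: [[0.001, -0.405, -0.914], [-0.001, -0.914, 0.405], [-1.0, 0.0, -0.001]]
force: [-1.0, -0.4, 6.2]
finger_gap: 0.084
```

```bash
python3 -c "
from go import *
a=-.418+np.pi/2-np.pi
mv([.5207,-.2687,.001],Rdown(a))"
```

```text
t 2.95 pos [ 0.5201 -0.2678  0.0015] F [-1.  -0.4  6.2] gap 0.084
slide [ 0.05  0.06 -0.1 ] dr [ 0.03 -0.04 -0.02]
```

Run:
```python
from h import *
from station import imaging
c=imaging.capture("scene"); np.savez("scene2.npz",**c)
overlay(c,(.4974,-.3213,-.418),[],f"pics/scene2.png",(170,240,240,310),8)
```

```text
(no output)
```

View pics/scene2.png

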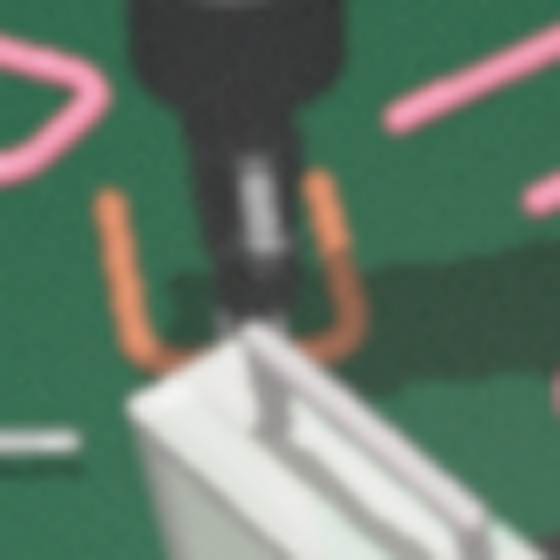

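Emit:
step_arm --slide '[[-0.3,0,0],[-0.6,0,0],[-1,0,0],[-1.5,0,0],[-1.5,0,0],[-1.5,0,0]]' --dr '[[0,0,0],[0,0,0],[0,0,0],[0,0,0],[0,0,0],[0,0,0]]' --claw '[1,1,1,1,1,1]'

```text
clock: 3.5
tool_pos: [0.5202, -0.2674, 0.0163]
tcp_rot: [[0.001, -0.405, -0.914], [-0.0, -0.914, 0.405], [-1.0, -0.0, -0.001]]
force: [1.0, -0.0, -1.5]
finger_gap: 0.087
```

Run:
```python
from h import *
from station import imaging
c=imaging.capture("scene"); np.savez("scene3.npz",**c)
overlay(c,(.4974,-.3213,-.418),pipe_lines(.02),f"pics/scene3.png",(170,240,240,310),8)
```

```text
(no output)
```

View pics/scene3.png

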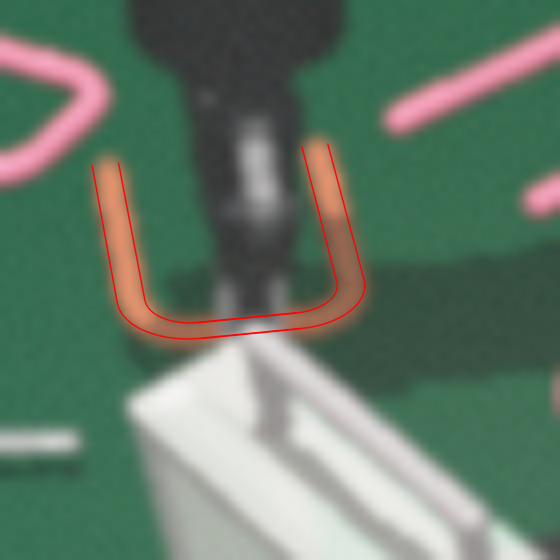

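```bash
cat > tgt.py <<'E'
from go import *
E
python3 -c "
from go import *
mv(tw(-.001,.06,.15),Rdown(.037-np.pi/2)); print(tw(0,.06,.15))"
```

```text
t 3.55 pos [ 0.52   -0.2673  0.0161] F [-0.6  0.7 -1.5] gap 0.081
slide [-13.4  -32.85  12.  ] dr [-2.602e+01 -1.000e-02 -0.000e+00]
[0.54438051 0.08165893 0.15      ]
```

Emit:
step_arm --slide '[[-2,0,0],[-5,0,0],[-8.5,0,0],[-12,-1,0.3],[-13.4,-4,1.5],[-13.4,-7,2.5],[-13.4,-10,3.7],[-13.4,-13,4.8],[-13.4,-16,5.8],[-13.4,-19,7]]' --dr '[[0,0,0],[0,0,0],[0,0,0],[-1,0,0],[-4,0,0],[-7,0,0],[-10,0,0],[-13,0,0],[-16,0,0],[-19,0,0]]' --claw '[1,1,1,1,1,1,1,1,1,1]'

```text
clock: 4.38
tool_pos: [0.5329, -0.0639, 0.1499]
tcp_rot: [[0.0, -0.083, -0.997], [-0.0, -0.997, 0.083], [-1.0, 0.0, -0.0]]
force: [0.6, 0.3, -0.7]
finger_gap: 0.082
```

```bash
python3 -c "
from go import *
mv(tw(-.001,.06,.15),Rdown(.037-np.pi/2))"
```

```text
t 4.38 pos [ 0.5329 -0.0639  0.1499] F [ 0.6  0.3 -0.7] gap 0.082
slide [-1.000e-02 -1.459e+01  1.700e-01] dr [-6.9  -0.02 -0.  ]
```

Emit:
step_arm --slide '[[0,-3,0],[0,-6,0.1],[0,-9,0.1],[0,-12,0.2],[0,-14.6,0.2],[0,-14.6,0.2],[0,-14.6,0.2],[0,-14.6,0.2]]' --dr '[[-1.5,0,0],[-3,0,0],[-4.5,0,0],[-6,0,0],[-6.9,0,0],[-6.9,0,0],[-6.9,0,0],[-6.9,0,0]]' --claw '[1,1,1,1,1,1,1,1]'

```text
clock: 5.05
tool_pos: [0.543, 0.0796, 0.1497]
tcp_rot: [[-0.001, 0.034, -0.999], [-0.001, -0.999, -0.034], [-1.0, 0.001, 0.001]]
force: [-0.2, -0.1, -0.8]
finger_gap: 0.08
```

```bash
cat > chk.py <<'E'
import sys
from go import *
from h import *
from station import imaging
k=sys.argv[1]
s=r.state(); p=s["tool_pos"]; y=s["tcp_rot"][:,1]; yaw=np.arctan2(-y[1],-y[0])-np.pi/2
sp=p+.001*np.array([np.cos(yaw),np.sin(yaw),0]); cen=sp[:2]-.0575*np.array([-np.sin(yaw),np.cos(yaw)])
pose=(*cen,yaw); z=p[2]+.0035
print("pose",pose,z,"spine in tester",)
for n in("top","scene"):
    c=imaging.capture(n); np.savez(n+k+".npz",**c)
    w=(140,260,225,345) if n=="top" else (190,300,245,375); f=5
    im=overlay(c,TP,tester_lines(),f"pics/{n}{k}.png",w,f)
    overlay(c,pose,pipe_lines(z),f"pics/{n}{k}.png",w,f,(255,0,0),im)
mv(tw(-.001,.06,.15),Rdown(.037-np.pi/2))
E
python3 chk.py 4
```

```text
pose (np.float64(0.545938281976187), np.float64(0.022150382800294063), np.float64(0.0343826620947183)) 0.15318226310733368 spine in tester
t 5.15 pos [0.5431 0.0784 0.1498] F [ 0.4 -0.7  0.6] gap 0.087
slide [-0.02 -0.32 -0.04] dr [-0.28  0.04 -0.06]
```

View pics/top4.png

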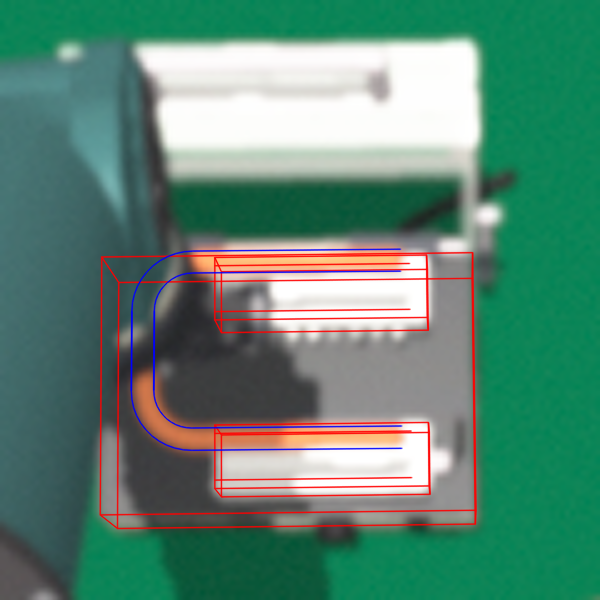

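View pics/scene4.png

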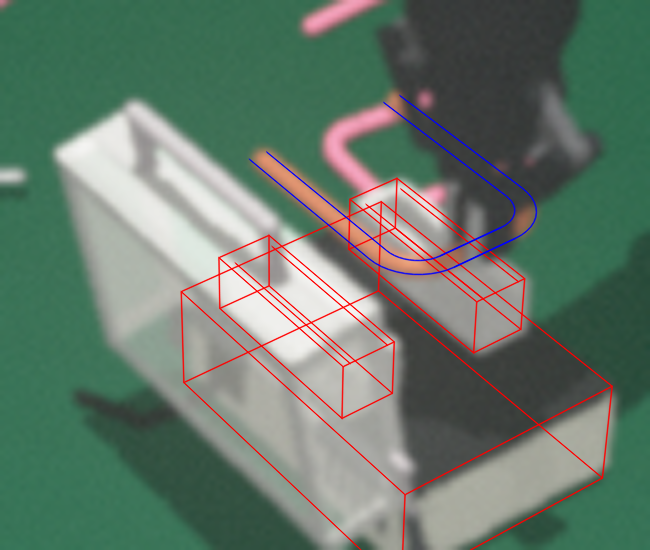

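```bash
cat > legs.py <<'E'
import sys
from h import *
from go import TP
c=np.load("top%s.npz"%sys.argv[1]); W=cloud(c); zmin=float(sys.argv[2]); zmax=float(sys.argv[3])
b=c["color"].astype(int); m=(b[...,2]-b[...,0]>50)&(b[...,1]>b[...,0])
mz=(W[...,2]>zmin)&(W[...,2]<zmax)
cs,sn=np.cos(TP[2]),np.sin(TP[2])
d=W[...,:2]-TP[:2]; X=cs*d[...,0]+sn*d[...,1]; Y=-sn*d[...,0]+cs*d[...,1]
win=np.zeros_like(m); win[180:245,235:325]=1
for nm,mm in(("color",m&win&mz),("depth",mz&win)):
  for sg in(-1,1):
    k=mm&(abs(X-sg*.04)<.012)&(Y>-.07)&(Y<.02)
    P=np.stack([X[k],Y[k],W[k][:,2]],-1)
    if len(P)<10: print(nm,sg,len(P)); continue
    p=np.polyfit(P[:,1],P[:,0],1)
    print(nm,sg,len(P),"x mid",(P[:,0].mean()*1e3).round(2),"slope",p[0].round(4),"x range",np.percentile(P[:,0],[5,95]).round(4),"y end",P[:,1].min().round(4),"z",np.median(P[:,2]).round(4),"zslope",np.polyfit(P[:,1],P[:,2],1)[0].round(3), "ymean",P[:,1].mean().round(3))
E
python3 legs.py 4 .13 .175
```

```text
color -1 156 x mid -40.55 slope -0.0057 x range [-0.0449 -0.0363] y end -0.0572 z 0.1577 zslope -0.002 ymean -0.016
color 1 140 x mid 38.7 slope 0.004 x range [0.0354 0.0425] y end -0.0579 z 0.1577 zslope 0.023 ymean -0.019
depth -1 166 x mid -40.78 slope -0.0013 x range [-0.0452 -0.0363] y end -0.0572 z 0.1576 zslope 0.005 ymean -0.017
depth 1 141 x mid 38.7 slope 0.0044 x range [0.0354 0.0425] y end -0.0579 z 0.1577 zslope 0.024 ymean -0.019
```

Emit:
step_arm --slide '[[0,-0.3,-0.1],[1,-0.4,-0.1],[2,-0.4,-0.1],[3,-0.4,-0.1],[4,-0.4,-0.1],[4.7,-0.4,-0.1],[4.7,-0.4,-0.1],[4.7,-0.4,-0.1],[4.7,-0.4,-0.1]]' --dr '[[0,0,0],[-0.1,0,0],[-0.1,0,0],[-0.1,0,0],[-0.1,0,0],[-0.1,0,0],[-0.1,0,0],[-0.1,0,0],[-0.1,0,0]]' --claw '[1,1,1,1,1,1,1,1,1]'

```text
clock: 5.9
tool_pos: [0.5445, 0.0843, 0.1029]
tcp_rot: [[0.0, 0.036, -0.999], [-0.0, -0.999, -0.036], [-1.0, 0.0, -0.0]]
force: [-0.2, 0.3, -1.3]
finger_gap: 0.084
```

```bash
python3 chk.py 5;python3 legs.py 5 .1 .12
```

```text
pose (np.float64(0.5475631841690022), np.float64(0.026917305227325924), np.float64(0.03645013777803863)) 0.10638027630792202 spine in tester
t 6.0 pos [0.5447 0.0844 0.1033] F [-0.2 -0.3 -0.5] gap 0.086
slide [-4.67  0.28  0.14] dr [-0.03 -0.06  0.01]
color -1 123 x mid -39.94 slope 0.0021 x range [-0.0434 -0.0363] y end -0.0517 z 0.1111 zslope 0.008 ymean -0.015
color 1 119 x mid 39.84 slope 0.005 x range [0.0365 0.0434] y end -0.0522 z 0.1103 zslope -0.009 ymean -0.015
depth -1 154 x mid -38.79 slope -0.0019 x range [-0.0433 -0.0339] y end -0.0538 z 0.1106 zslope 0.007 ymean -0.016
depth 1 149 x mid 41.0 slope 0.0021 x range [0.0366 0.0461] y end -0.0523 z 0.1101 zslope -0.012 ymean -0.015
```

View pics/scene5.png

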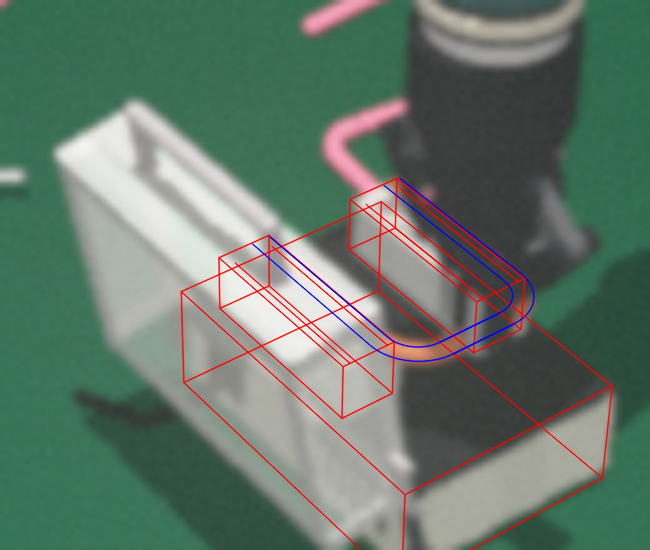

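Emit:
step_arm --slide '[[0.3,0.2,0.05],[0.6,0.2,0.05],[0.9,0.2,0.05],[1.2,0.2,0.05],[1.4,0.2,0.05],[1.6,0.2,0.05],[1.8,0.2,0.05],[1.9,0.2,0.05],[1.9,0.2,0.05]]' --dr '[[0,0,0],[0,0,0],[0,0,0],[0,0,0],[0,0,0],[0,0,0],[0,0,0],[0,0,0],[0,0,0]]' --claw '[1,1,1,1,1,1,1,1,1]'

```text
clock: 6.75
tool_pos: [0.5437, 0.0824, 0.0836]
tcp_rot: [[-0.001, 0.037, -0.999], [-0.0, -0.999, -0.037], [-1.0, 0.0, 0.001]]
force: [0.6, 1.1, -0.4]
finger_gap: 0.083
```

```bash
python3 chk.py 6;python3 legs.py 6 .084 .105
```

```text
pose (np.float64(0.5467706129068961), np.float64(0.02492739472549057), np.float64(0.03657096697285156)) 0.08710715554267857 spine in tester
t 6.85 pos [0.5439 0.0824 0.0839] F [ 0.2 -0.1 -0.6] gap 0.083
slide [-6.61  0.07  0.05] dr [-0.03  0.   -0.  ]
color -1 127 x mid -39.8 slope 0.0068 x range [-0.0435 -0.036 ] y end -0.0535 z 0.0921 zslope 0.007 ymean -0.017
color 1 121 x mid 39.13 slope -0.0032 x range [0.0358 0.0428] y end -0.0541 z 0.091 zslope 0.014 ymean -0.016
depth -1 340 x mid -39.26 slope 0.0153 x range [-0.0507 -0.0294] y end -0.0675 z 0.0916 zslope -0.001 ymean -0.024
depth 1 321 x mid 41.8 slope 0.012 x range [0.0304 0.0514] y end -0.0661 z 0.091 zslope -0.012 ymean -0.023
```

View pics/top6.png

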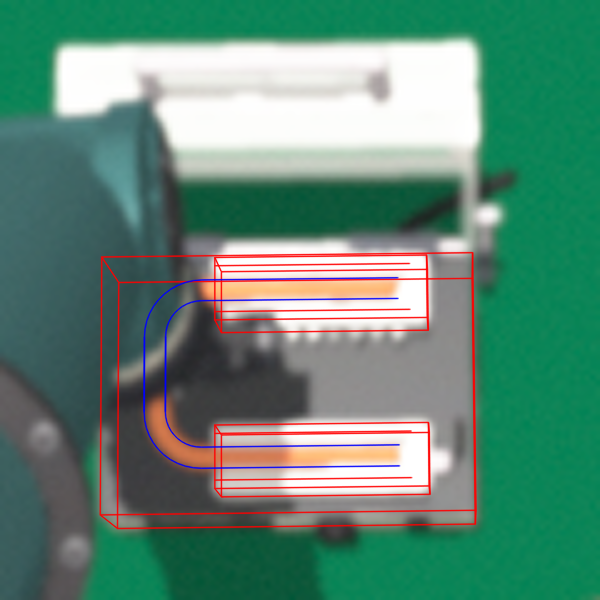

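The top view shows both orange legs inside the block outlines, with their ends near (395,288) and (398,456), and there is no contact force yet. I lower the last 2–3 mm.

Emit:
step_arm --slide '[[0.1,0,0],[0.15,0,0],[0.2,0,0],[0.25,0,0],[0.25,0,0]]' --dr '[[0,0,0],[0,0,0],[0,0,0],[0,0,0],[0,0,0]]' --claw '[1,1,1,1,1]'

```text
clock: 7.27
tool_pos: [0.544, 0.0824, 0.0815]
tcp_rot: [[0.0, 0.037, -0.999], [0.0, -0.999, -0.037], [-1.0, -0.0, -0.0]]
force: [-0.2, -1.0, -0.0]
finger_gap: 0.08
```

Emit:
step_arm --slide '[[0.05,0,0],[0.1,0,0],[0.15,0,0],[0.15,0,0]]' --dr '[[0,0,0],[0,0,0],[0,0,0],[0,0,0]]' --claw '[1,1,1,1]'

```text
clock: 7.6
tool_pos: [0.544, 0.0825, 0.0803]
tcp_rot: [[0.0, 0.037, -0.999], [0.0, -0.999, -0.037], [-1.0, -0.0, -0.0]]
force: [-0.7, 0.4, 4.7]
finger_gap: 0.083
```

```bash
python3 -c "
from go import *
s=r.state();print(s['force'],s['wrist_torque'],s['tool_pos'])"
```

```text
[-0.69976912  0.39022591  4.70078541] [-0.07764073  0.15174732  0.02175244] [0.54403666 0.08250618 0.08031621]
```

Emit:
step_arm --slide '[[0,0,0],[0,0,0],[0,0,0],[0,0,0],[0,0,0]]' --dr '[[0,0,0],[0,0,0],[0,0,0],[0,0,0],[0,0,0]]' --claw '[0.85,0.75,0.65,0.6,0.6]'

```text
clock: 8.02
tool_pos: [0.5438, 0.0823, 0.0797]
tcp_rot: [[-0.0, 0.036, -0.999], [-0.0, -0.999, -0.036], [-1.0, 0.0, 0.0]]
force: [-0.7, -0.8, 0.0]
finger_gap: 0.399
```

Emit:
step_arm --slide '[[-1,0,0],[-2.5,0,0],[-5,0,0],[-8,0,0],[-11.5,0,0],[-15,0,0],[-18,0,0],[-18,0,0]]' --dr '[[0,0,0],[0,0,0],[0,0,0],[0,0,0],[0,0,0],[0,0,0],[0,0,0],[0,0,0]]' --claw '[0.6,0.6,0.6,0.6,0.6,0.6,0.6,0.6]'

```text
clock: 8.68
tool_pos: [0.5479, 0.0828, 0.267]
tcp_rot: [[0.013, 0.036, -0.999], [0.003, -0.999, -0.036], [-1.0, -0.003, -0.013]]
force: [1.4, -0.7, 0.7]
finger_gap: 0.399
```

```bash
python3 chk.py 7;python3 legs.py 7 .084 .105
```

```text
pose (np.float64(0.5509941593151926), np.float64(0.02539478066029429), np.float64(0.03600487408852415)) 0.27052955216583624 spine in tester
t 8.78 pos [0.5446 0.0825 0.2619] F [-0.5 -0.5 -0.7] gap 0.4
slide [11.19  0.09  0.16] dr [-0.03 -0.22  0.05]
color -1 128 x mid -39.62 slope 0.0047 x range [-0.0432 -0.0355] y end -0.0533 z 0.09 zslope 0.002 ymean -0.016
color 1 119 x mid 39.41 slope 0.0101 x range [0.0358 0.0431] y end -0.0518 z 0.0898 zslope -0.008 ymean -0.015
depth -1 345 x mid -39.15 slope 0.0149 x range [-0.0506 -0.0292] y end -0.0675 z 0.0906 zslope -0.017 ymean -0.024
depth 1 329 x mid 41.3 slope -0.0086 x range [0.0297 0.0512] y end -0.0661 z 0.0904 zslope -0.023 ymean -0.023
```

View pics/scene7.png

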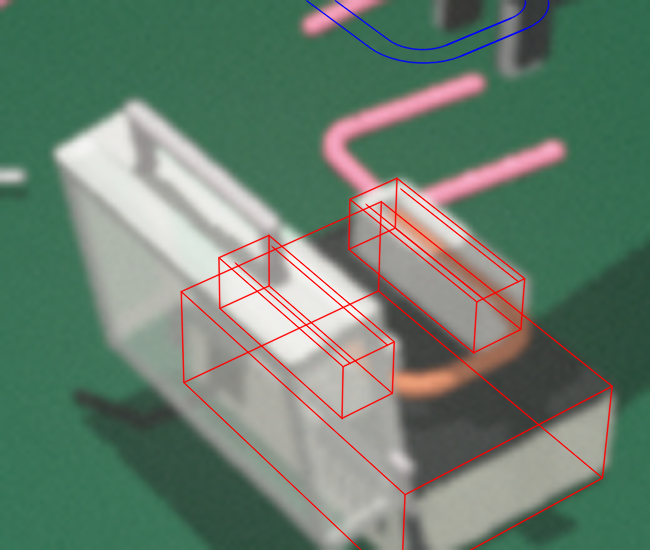

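Run:
```python
from go import *
from h import *
print(r.state()["q"].round(1))
for k in("0","7"):
    c=np.load(f"top{k}.npz");W=cloud(c)
    cs,sn=np.cos(TP[2]),np.sin(TP[2]); d=W[...,:2]-TP[:2]; X=cs*d[...,0]+sn*d[...,1]; Y=-sn*d[...,0]+cs*d[...,1]
    m=(W[...,2]>.205)&(W[...,2]<.225)&(abs(Y)<.1)&(X>.05)
    print(k,m.sum(),np.percentile(X[m],[2,50,98]).round(4),np.percentile(Y[m],[0,2,98,100]).round(4),np.median(W[m][:,2]).round(4))
    print(np.polyfit(Y[m],X[m],1))
mv(tw(-.097,0,.09),Rdown(.037)); mv(tw(-.097,0,.09),Rdown(.037-np.pi))
```

```text
[-19.9  19.3   8.5 113.5  -3.8  47.3 -97.2]
0 258 [0.1065 0.1107 0.1165] [-0.0538 -0.0517  0.0527  0.0548] 0.218
[0.00370884 0.11116976]
7 262 [0.1064 0.1107 0.1163] [-0.0537 -0.0516  0.0526  0.0549] 0.2181
[0.00258504 0.11107415]
t 8.78 pos [0.5446 0.0825 0.2619] F [-0.5 -0.5 -0.7] gap 0.4
slide [17.15  6.1   9.78] dr [-90.03  -0.21  -0.13]
t 8.78 pos [0.5446 0.0825 0.2619] F [-0.5 -0.5 -0.7] gap 0.4
slide [17.15  6.1   9.78] dr [89.97 -0.13  0.21]
```

Emit:
step_arm --slide '[[0,0.5,1],[0,1,2],[0,1.5,3],[0,2,4],[0,3,5],[0,3.5,6],[0,4,7],[0,5,8],[3,6.1,9.8],[6,6.1,9.8]]' --dr '[[-7,0,0],[-14,0,0],[-21,0,0],[-28,0,0],[-35,0,0],[-42,0,0],[-49,0,0],[-56,0,0],[-63,0,0],[-70,0,0]]' --claw '[0.6,0.6,0.6,0.6,0.6,0.6,0.6,0.6,0.6,0.6]'

```text
clock: 9.62
tool_pos: [0.4443, 0.0153, 0.1991]
tcp_rot: [[-0.003, 0.953, -0.304], [-0.002, -0.304, -0.953], [-1.0, -0.002, 0.002]]
force: [-0.1, -0.2, -1.9]
finger_gap: 0.4
```

```bash
python3 -c "
from go import *
mv(tw(-.097,0,.07),Rdown(.037));print(r.state()['q'].round(1))"
```

```text
t 9.62 pos [0.4443 0.0153 0.1991] F [-0.1 -0.2 -1.9] gap 0.4
slide [12.91  0.45 -0.46] dr [-19.84   0.11   0.14]
[ -3.6  17.   -5.3 128.6   2.8  34.7 -28.6]
```

Emit:
step_arm --slide '[[1,0.4,-0.5],[3,0.4,-0.5],[6,0.4,-0.5],[9,0.4,-0.5],[11,0.4,-0.5],[12.5,0.4,-0.5],[12.9,0.4,-0.5],[12.9,0.4,-0.5]]' --dr '[[-7,0,0],[-14,0,0],[-19.8,0,0],[-19.8,0,0],[-19.8,0,0],[-19.8,0,0],[-19.8,0,0],[-19.8,0,0]]' --claw '[0.6,0.6,0.6,0.6,0.6,0.6,0.6,0.6]'

```text
clock: 10.28
tool_pos: [0.4515, 0.0212, 0.0692]
tcp_rot: [[-0.005, 0.999, 0.033], [-0.001, 0.033, -0.999], [-1.0, -0.005, 0.0]]
force: [-0.2, -0.3, 0.5]
finger_gap: 0.401
```

```bash
python3 -c "
from go import *
mv(tw(-.097,0,.063),Rdown(.037));print(r.state()['q'].round(1))"
```

```text
t 10.28 pos [0.4515 0.0212 0.0692] F [-0.2 -0.3  0.5] gap 0.401
slide [ 0.62 -0.19  0.3 ] dr [-0.21  0.03  0.29]
[ -4.   31.6  -5.9 132.7  10.9  16.4 -17.6]
```

```bash
python3 -c "
from go import *
mv(tw(.112,0,.28),Rdown(.037));print(tw(.112,0,.28))"
```

```text
t 10.28 pos [0.4515 0.0212 0.0692] F [-0.2 -0.3  0.5] gap 0.401
slide [-21.18  20.6    0.23] dr [-0.21  0.03  0.29]
[0.65852334 0.02584305 0.28      ]
```

Emit:
step_arm --slide '[[-3,0,0.2],[-7,0,0.2],[-11,0,0.2],[-15,0,0.2],[-19,0,0.2],[-21.2,3,0.2],[-21.2,7,0.2],[-21.2,11,0.2],[-21.2,15,0.2],[-21.2,18,0.2]]' --dr '[[0,0,0],[0,0,0],[0,0,0],[0,0,0],[0,0,0],[0,0,0],[0,0,0],[0,0,0],[0,0,0],[0,0,0]]' --claw '[0.6,0.6,0.6,0.6,0.6,0.6,0.6,0.6,0.6,0.6]'

```text
clock: 11.12
tool_pos: [0.6362, 0.0252, 0.2846]
tcp_rot: [[0.003, 0.999, 0.033], [0.0, 0.033, -0.999], [-1.0, 0.003, -0.0]]
force: [-0.2, -0.1, -0.0]
finger_gap: 0.402
```

```bash
python3 -c "
from go import *
mv(tw(.112,0,.24),Rdown(.037));print(r.state()['q'].round(1))"
```

```text
t 11.12 pos [0.6362 0.0252 0.2846] F [-0.2 -0.1 -0. ] gap 0.402
slide [4.46 2.22 0.01] dr [-0.25 -0.01 -0.2 ]
[  1.4  24.6 -10.9 100.9   5.5  54.8  -9.8]
```

Emit:
step_arm --slide '[[0,2.2,0],[2,2.2,0],[4.4,2.2,0],[4.4,2.2,0],[4.4,2.2,0],[4.4,2.2,0]]' --dr '[[-0.2,0,-0.2],[-0.2,0,-0.2],[-0.2,0,-0.2],[-0.2,0,-0.2],[-0.2,0,-0.2],[-0.2,0,-0.2]]' --claw '[0.6,0.6,0.6,0.6,0.6,0.6]'

```text
clock: 11.62
tool_pos: [0.6555, 0.026, 0.2404]
tcp_rot: [[-0.002, 0.999, 0.036], [0.0, 0.036, -0.999], [-1.0, -0.002, -0.0]]
force: [0.2, -0.7, -0.5]
finger_gap: 0.402
```

Run:
```python
from go import *
from h import *
from station import imaging
mv(tw(.112,0,.198),Rdown(.037))
c=imaging.capture("scene"); 
overlay(c,TP,[],"pics/scene8.png",(160,300,230,370),4)
```

```text
t 11.62 pos [0.6555 0.026  0.2404] F [ 0.2 -0.7 -0.5] gap 0.402
slide [4.24 0.31 0.03] dr [-0.03 -0.    0.12]
```

View pics/scene8.png

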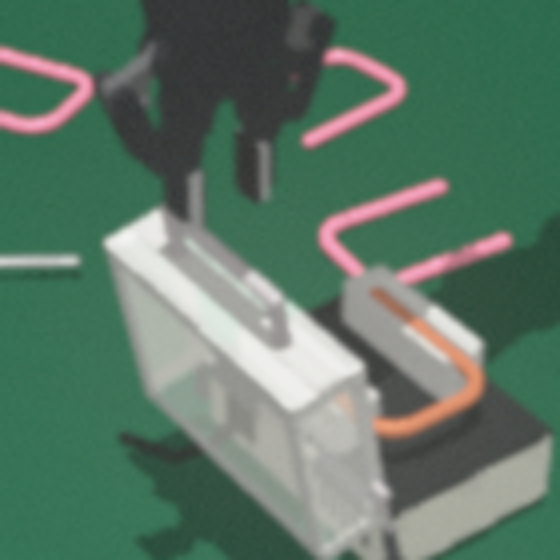

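Emit:
step_arm --slide '[[1,0.3,0],[2,0.3,0],[3,0.3,0],[4,0.3,0],[4.2,0.3,0],[4.2,0.3,0],[4.2,0.3,0]]' --dr '[[0,0,0],[0,0,0],[0,0,0],[0,0,0],[0,0,0],[0,0,0],[0,0,0]]' --claw '[0.6,0.6,0.6,0.6,0.6,0.6,0.6]'

```text
clock: 12.25
tool_pos: [0.6582, 0.0261, 0.1965]
tcp_rot: [[-0.004, 0.999, 0.036], [-0.0, 0.036, -0.999], [-1.0, -0.004, -0.0]]
force: [1.4, -0.3, -0.5]
finger_gap: 0.4
```

Emit:
step_arm --slide '[[0,0,0],[0,0,0],[0,0,0],[0,0,0],[0,0,0],[0,0,0],[0,0,0],[0,0,0]]' --dr '[[0,0,0],[0,0,0],[0,0,0],[0,0,0],[0,0,0],[0,0,0],[0,0,0],[0,0,0]]' --claw '[0.7,0.8,0.9,1,1,1,1,1]' --grip_force 40

```text
clock: 12.92
tool_pos: [0.6577, 0.0261, 0.1974]
tcp_rot: [[-0.005, 0.999, 0.037], [-0.0, 0.037, -0.999], [-1.0, -0.005, 0.0]]
force: [-3.3, -0.8, 5.9]
finger_gap: 0.099
```

```bash
cat > arc.py <<'E'
import sys
from go import *
s=r.state()
p=s["tool_pos"]; cs,sn=np.cos(TP[2]),np.sin(TP[2]); d=p[:2]-TP[:2]
x=cs*d[0]+sn*d[1]; y=-sn*d[0]+cs*d[1]
def bar(th): a=np.radians(172.2)-th; return .063+.1615*np.cos(a), .06+.1615*np.sin(a)
off=float(sys.argv[1]) # bar z - tcp z
vx,vz=x-.063,p[2]+off-.06
th=np.radians(172.2)-np.arctan2(vz,vx)
print("t",s["clock"].round(2),"tester TCP",np.round([x,y,p[2]],4),"F",s["force"].round(1),"gap",s["finger_gap"].round(3),"theta",th.round(3),"rad",np.hypot(vx,vz).round(4), "tool x",s["tcp_rot"][:,0].round(3))
for t in [float(a) for a in sys.argv[2:]]:
    bx,bz=bar(t); q=s["tcp_rot"].T@(tw(bx,y,bz-off)-p)*100
    print(t,q.round(2))
E
python3 arc.py .019 1.75 1.65 1.55 1.45 1.35
```

```text
Traceback (most recent call last):
  File "arc.py", line 10, in <module>
    print("t",s["clock"].round(2),"tester TCP",np.round([x,y,p[2]],4),"F",s["force"].round(1),"gap",s["finger_gap"].round(3),"theta",th.round(3),"rad",np.hypot(vx,vz).round(4), "tool x",s["tcp_rot"][:,0].round(3))
              ^^^^^^^^^^^^^^^^
AttributeError: 'float' object has no attribute 'round'
```

```bash
sed -i 's/s\["clock"\].round(2)/round(s["clock"],2)/;s/s\["finger_gap"\].round(3)/round(s["finger_gap"],3)/' arc.py; python3 arc.py .016 1.75 1.7 1.65 1.6 1.55 1.5 1.45 1.4 1.35 1.3 1.25
```

```text
t 12.92 tester TCP [0.1112 0.0003 0.1974] F [-3.3 -0.8  5.9] gap 0.099 theta 1.739 rad 0.1608 tool x [-0.005 -0.    -1.   ]
1.75 [-0.01  0.19 -0.  ]
1.7 [-0.24 -0.58  0.  ]
1.65 [-0.43 -1.37  0.  ]
1.6 [-0.58 -2.16  0.  ]
1.55 [-0.69 -2.96  0.  ]
1.5 [-0.76 -3.77  0.  ]
1.45 [-0.79 -4.57  0.  ]
1.4 [-0.77 -5.38  0.  ]
1.35 [-0.72 -6.19  0.  ]
1.3 [-0.63 -6.99  0.  ]
1.25 [-0.5  -7.78  0.  ]
```

Emit:
step_arm --slide '[[-0.2,-0.6,0],[-0.4,-1.4,0],[-0.6,-2.2,0],[-0.7,-3.0,0],[-0.75,-3.8,0],[-0.8,-4.6,0],[-0.8,-5.4,0],[-0.7,-6.2,0],[-0.6,-7.0,0],[-0.5,-7.8,0]]' --dr '[[0,0,0],[0,0,0],[0,0,0],[0,0,0],[0,0,0],[0,0,0],[0,0,0],[0,0,0],[0,0,0],[0,0,0]]' --claw '[1,1,1,1,1,1,1,1,1,1]'

```text
clock: 13.75
tool_pos: [0.5795, 0.0232, 0.2033]
tcp_rot: [[-0.003, 0.999, 0.036], [-0.0, 0.036, -0.999], [-1.0, -0.003, 0.0]]
force: [0.2, -1.2, 4.9]
finger_gap: 0.1
```

```bash
python3 arc.py .016  1.25 1.2 1.15 1.1 1.05 1.0 .95 .9 .85 .8 .75; python3 -c "
from h import *
from station import imaging
c=imaging.capture('scene');cv2.imwrite('pics/scene9.png',cv2.resize(c['color'][150:300,230:380],None,fx=4,fy=4))"
```

```text
t 13.75 tester TCP [0.033  0.0003 0.2033] F [ 0.2 -1.2  4.9] gap 0.1 theta 1.248 rad 0.1621 tool x [-0.003 -0.    -1.   ]
1.25 [ 0.05  0.04 -0.  ]
1.2 [ 0.22 -0.75  0.  ]
1.15 [ 0.43 -1.53  0.  ]
1.1 [ 0.68 -2.3   0.  ]
1.05 [ 0.97 -3.05  0.  ]
1.0 [ 1.29 -3.79  0.  ]
0.95 [ 1.65 -4.52  0.  ]
0.9 [ 2.05 -5.22  0.  ]
0.85 [ 2.48 -5.9   0.  ]
0.8 [ 2.94 -6.56  0.  ]
0.75 [ 3.44 -7.2   0.  ]
```

View pics/scene9.png

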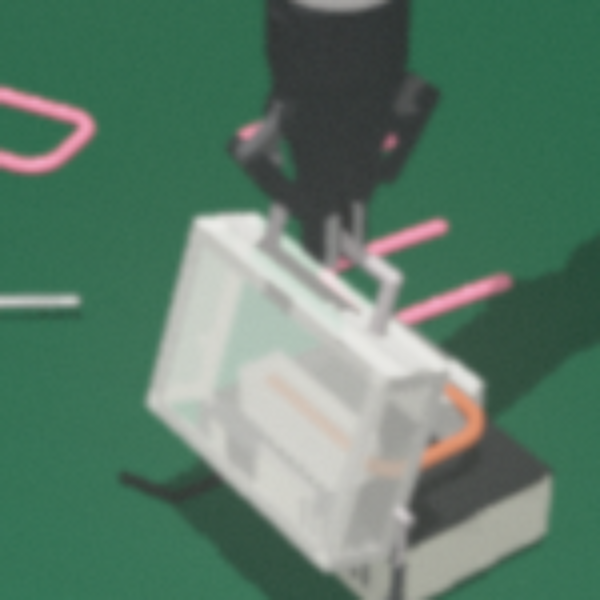

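The cover follows the gripper: the bar sits between the fingers near (345,235) in the crop. I continue along the arc.

Emit:
step_arm --slide '[[0.2,-0.75,0],[0.4,-1.5,0],[0.65,-2.3,0],[0.95,-3.05,0],[1.3,-3.8,0],[1.65,-4.5,0],[2.05,-5.2,0],[2.5,-5.9,0],[2.95,-6.55,0],[3.45,-7.2,0]]' --dr '[[0,0,0],[0,0,0],[0,0,0],[0,0,0],[0,0,0],[0,0,0],[0,0,0],[0,0,0],[0,0,0],[0,0,0]]' --claw '[1,1,1,1,1,1,1,1,1,1]'

```text
clock: 14.63
tool_pos: [0.5056, 0.0205, 0.1669]
tcp_rot: [[-0.008, 0.999, 0.037], [-0.001, 0.037, -0.999], [-1.0, -0.008, 0.0]]
force: [-4.7, 1.4, 1.6]
finger_gap: 0.1
```

```bash
python3 arc.py .016  .75 .7 .65 .6 .55 .5 .45 .4 .35 .3 .25
```

```text
t 14.63 tester TCP [-0.0411  0.0003  0.1669] F [-4.7  1.4  1.6] gap 0.1 theta 0.732 rad 0.161 tool x [-0.008 -0.001 -1.   ]
0.75 [-0.22  0.19 -0.  ]
0.7 [ 0.31 -0.42  0.  ]
0.65 [ 0.87 -1.    0.  ]
0.6 [ 1.46 -1.55  0.  ]
0.55 [ 2.07 -2.07  0.  ]
0.5 [ 2.71 -2.57  0.  ]
0.45 [ 3.38 -3.02  0.  ]
0.4 [ 4.07 -3.45  0.  ]
0.35 [ 4.77 -3.84  0.  ]
0.3 [ 5.5  -4.19 -0.  ]
0.25 [ 6.24 -4.51 -0.  ]
```

Emit:
step_arm --slide '[[0.4,-0.5,0],[0.9,-1.1,0],[1.5,-1.65,0],[2.1,-2.15,0],[2.75,-2.65,0],[3.4,-3.1,0],[4.1,-3.55,0],[4.8,-3.95,0],[5.5,-4.3,0],[5.5,-4.3,0]]' --dr '[[0,0,0],[0,0,0],[0,0,0],[0,0,0],[0,0,0],[0,0,0],[0,0,0],[0,0,0],[0,0,0],[0,0,0]]' --claw '[1,1,1,1,1,1,1,1,1,1]'

```text
clock: 15.47
tool_pos: [0.4628, 0.0189, 0.1112]
tcp_rot: [[-0.008, 0.999, 0.037], [-0.0, 0.037, -0.999], [-1.0, -0.008, 0.0]]
force: [-5.8, 1.2, -1.8]
finger_gap: 0.098
```

```bash
python3 arc.py .016  .3 .25 .2 .15 .12 .1 .05 0; python3 -c "
from h import *
from station import imaging
c=imaging.capture('scene');cv2.imwrite('pics/scene10.png',cv2.resize(c['color'][150:300,230:380],None,fx=4,fy=4))"
```

```text
t 15.47 tester TCP [-0.0839  0.0003  0.1112] F [-5.8  1.2 -1.8] gap 0.098 theta 0.293 rad 0.1615 tool x [-0.008 -0.    -1.   ]
0.3 [-0.1   0.05  0.  ]
0.25 [ 0.64 -0.27 -0.  ]
0.2 [ 1.4  -0.55 -0.  ]
0.15 [ 2.17 -0.79 -0.  ]
0.12 [ 2.64 -0.92 -0.  ]
0.1 [ 2.95 -0.99 -0.  ]
0.05 [ 3.74 -1.16 -0.  ]
0.0 [ 4.54 -1.28 -0.  ]
```

View pics/scene10.png

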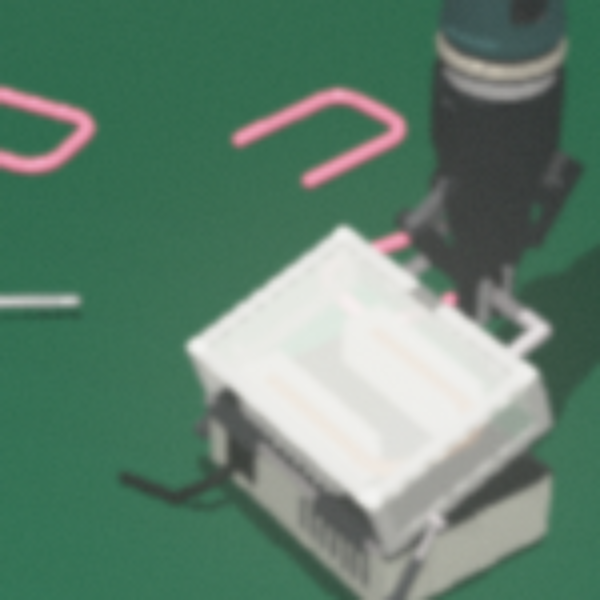

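Emit:
step_arm --slide '[[0.5,-0.2,0],[1.0,-0.4,0],[1.5,-0.6,0],[2.0,-0.75,0],[2.4,-0.85,0],[2.8,-0.95,0],[3.1,-1.02,0],[3.4,-1.1,0],[3.7,-1.15,0],[3.7,-1.15,0]]' --dr '[[0,0,0],[0,0,0],[0,0,0],[0,0,0],[0,0,0],[0,0,0],[0,0,0],[0,0,0],[0,0,0],[0,0,0]]' --claw '[1,1,1,1,1,1,1,1,1,1]'

```text
clock: 16.35
tool_pos: [0.4503, 0.0184, 0.0751]
tcp_rot: [[-0.01, 0.999, 0.037], [-0.001, 0.037, -0.999], [-1.0, -0.01, 0.001]]
force: [-6.9, 0.9, -3.4]
finger_gap: 0.098
```

```bash
python3 arc.py .016  .1 .05 .03 0
```

```text
t 16.35 tester TCP [-0.0964  0.0003  0.0751] F [-6.9  0.9 -3.4] gap 0.098 theta 0.057 rad 0.1624 tool x [-0.01  -0.001 -1.   ]
0.1 [-0.67  0.23  0.  ]
0.05 [ 0.12  0.07 -0.  ]
0.03 [ 0.44  0.01 -0.  ]
0.0 [ 0.92 -0.06 -0.  ]
```

Emit:
step_arm --slide '[[0.15,0,0],[0.3,0,0],[0.45,0,0],[0.6,0,0],[0.7,0,0],[0.8,0,0],[0.9,0,0],[1.0,0,0],[1.0,0,0]]' --dr '[[0,0,0],[0,0,0],[0,0,0],[0,0,0],[0,0,0],[0,0,0],[0,0,0],[0,0,0],[0,0,0]]' --claw '[1,1,1,1,1,1,1,1,1]'

```text
clock: 17.1
tool_pos: [0.4483, 0.0183, 0.0651]
tcp_rot: [[-0.013, 0.999, 0.037], [-0.002, 0.037, -0.999], [-1.0, -0.014, 0.001]]
force: [-8.2, 2.6, -3.9]
finger_gap: 0.098
```

```bash
python3 arc.py .016  0
```

```text
t 17.1 tester TCP [-0.0983  0.0003  0.0651] F [-8.2  2.6 -3.9] gap 0.098 theta -0.006 rad 0.1627 tool x [-0.013 -0.002 -1.   ]
0.0 [-0.08  0.13  0.  ]
```

Emit:
step_arm --slide '[[0.05,0,0],[0.1,0,0],[0.15,0,0],[0.2,0,0],[0.2,0,0]]' --dr '[[0,0,0],[0,0,0],[0,0,0],[0,0,0],[0,0,0]]' --claw '[1,1,1,1,1]'

```text
clock: 17.52
tool_pos: [0.448, 0.0183, 0.0632]
tcp_rot: [[-0.014, 0.999, 0.037], [-0.002, 0.037, -0.999], [-1.0, -0.014, 0.001]]
force: [-10.2, 1.6, -1.0]
finger_gap: 0.098
```

Emit:
step_arm --slide '[[0.05,0,0],[0.1,0,0],[0.15,0,0],[0.2,0,0],[0.2,0,0]]' --dr '[[0,0,0],[0,0,0],[0,0,0],[0,0,0],[0,0,0]]' --claw '[1,1,1,1,1]'

```text
clock: 17.93
tool_pos: [0.4477, 0.0183, 0.0614]
tcp_rot: [[-0.014, 0.999, 0.038], [-0.002, 0.038, -0.999], [-1.0, -0.014, 0.001]]
force: [-11.8, 2.9, 0.8]
finger_gap: 0.096
```

```bash
python3 arc.py .016  0; python3 -c "
from h import *
from station import imaging
c=imaging.capture('scene');cv2.imwrite('pics/scene11.png',cv2.resize(c['color'][190:310,250:370],None,fx=5,fy=5))"
```

```text
t 17.93 tester TCP [-0.0989  0.0003  0.0614] F [-11.8   2.9   0.8] gap 0.096 theta -0.029 rad 0.1629 tool x [-0.014 -0.002 -1.   ]
0.0 [-0.45  0.19  0.  ]
```

View pics/scene11.png

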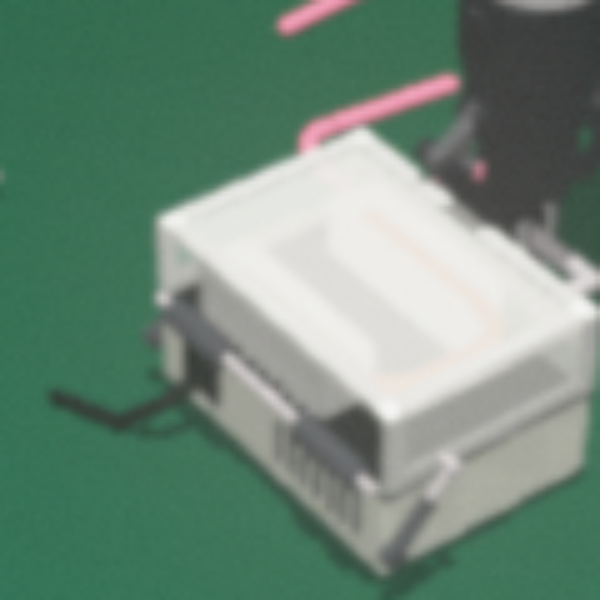

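Emit:
step_arm --slide '[[0,-0.1,0],[0.05,-0.2,0],[0.1,-0.2,0],[0.15,-0.2,0],[0.2,-0.2,0],[0.2,-0.2,0]]' --dr '[[0,0,0],[0,0,0],[0,0,0],[0,0,0],[0,0,0],[0,0,0]]' --claw '[1,1,1,1,1,1]'

```text
clock: 18.48
tool_pos: [0.4476, 0.0183, 0.0603]
tcp_rot: [[-0.01, 0.999, 0.038], [-0.001, 0.038, -0.999], [-1.0, -0.01, 0.001]]
force: [-10.7, 1.4, 8.5]
finger_gap: 0.094
```

```bash
python3 arc.py .016  0
python3 - <<'E'
from h import *
from go import TP
from station import imaging
c=imaging.capture("top"); np.savez("top12.npz",**c);W=cloud(c)
cs,sn=np.cos(TP[2]),np.sin(TP[2]); d=W[...,:2]-TP[:2]; X=cs*d[...,0]+sn*d[...,1]; Y=-sn*d[...,0]+cs*d[...,1]
for x in np.arange(-.055,.06,.01):
    m=(abs(X-x)<.005)&(abs(Y)<.08)&(W[...,2]>.04); print(round(x,3),m.sum(),np.median(W[m][:,2]).round(4))
cv2.imwrite("pics/top12.png",cv2.resize(c["color"][140:270,225:345],None,fx=4.5,fy=4.5))
E
```

```text
t 18.48 tester TCP [-0.099   0.0003  0.0603] F [-10.7   1.4   8.5] gap 0.094 theta -0.036 rad 0.1628 tool x [-0.01  -0.001 -1.   ]
0.0 [-0.56  0.19  0.  ]
-0.055 139 0.1094
-0.045 90 0.1073
-0.035 92 0.1067
-0.025 123 0.107
-0.015 179 0.107
-0.005 244 0.1073
0.005 286 0.1069
0.015 295 0.1072
0.025 292 0.1071
0.035 286 0.1069
0.045 277 0.1071
0.055 290 0.1082
```

View pics/top12.png

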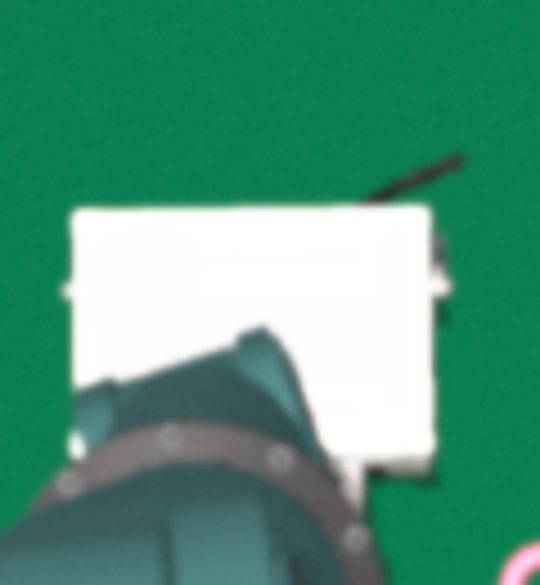

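The cover's top reads a flat 107 mm from front to rear (106 nominal), and the downward push meets the stop at +8.5 N, so it is shut. I release the bar.

Emit:
step_arm --slide '[[0,0,0],[0,0,0],[0,0,0],[0,0,0],[0,0,0],[0,0,0]]' --dr '[[0,0,0],[0,0,0],[0,0,0],[0,0,0],[0,0,0],[0,0,0]]' --claw '[0.88,0.82,0.78,0.76,0.76,0.76]'

```text
clock: 19.03
tool_pos: [0.4443, 0.0178, 0.0612]
tcp_rot: [[-0.015, 0.999, 0.038], [-0.003, 0.038, -0.999], [-1.0, -0.015, 0.002]]
force: [-18.6, 1.9, 26.6]
finger_gap: 0.238
```

```bash
python3 arc.py .016  0
```

```text
t 19.03 tester TCP [-1.023e-01 -1.000e-04  6.120e-02] F [-18.6   1.9  26.6] gap 0.238 theta -0.032 rad 0.1662 tool x [-0.015 -0.003 -1.   ]
0.0 [-0.48  0.52  0.  ]
```

Emit:
step_arm --slide '[[-0.2,0,0],[-0.4,0,0],[-0.6,0,0],[-0.8,0,0]]' --dr '[[0,0,0],[0,0,0],[0,0,0],[0,0,0]]' --claw '[0.78,0.78,0.78,0.78]'

```text
clock: 19.37
tool_pos: [0.4522, 0.0184, 0.0683]
tcp_rot: [[-0.003, 0.999, 0.036], [-0.0, 0.036, -0.999], [-1.0, -0.003, 0.0]]
force: [-3.2, -0.3, -2.4]
finger_gap: 0.22
```

```bash
python3 arc.py .016  0;  python3 -c "
from h import *
from station import imaging
c=imaging.capture('scene');cv2.imwrite('pics/scene13.png',cv2.resize(c['color'][190:310,250:370],None,fx=5,fy=5))"
```

```text
t 19.37 tester TCP [-0.0945  0.0002  0.0683] F [-3.2 -0.3 -2.4] gap 0.22 theta 0.017 rad 0.1594 tool x [-0.003 -0.    -1.   ]
0.0 [ 0.24 -0.25  0.  ]
```

View pics/scene13.png

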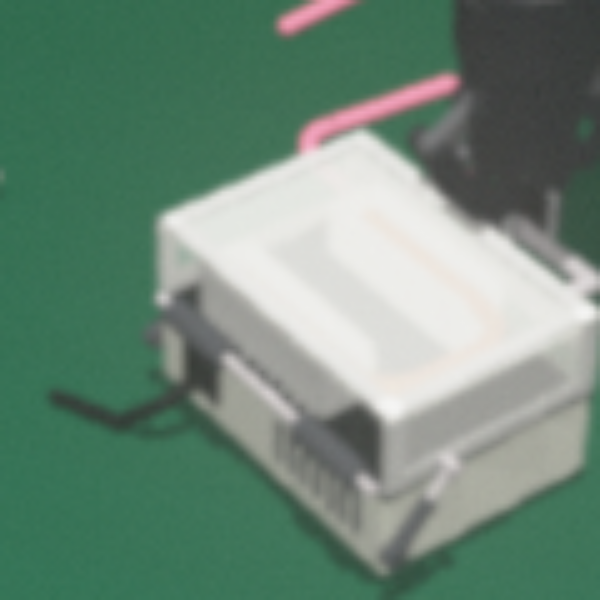

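Emit:
step_arm --slide '[[-0.2,-0.3,0],[-0.5,-0.3,0],[-1,-0.3,0],[-1.5,-0.3,0],[-1.5,-0.3,0]]' --dr '[[0,0,0],[0,0,0],[0,0,0],[0,0,0],[0,0,0]]' --claw '[0.76,0.76,0.76,0.76,0.76]'

```text
clock: 19.83
tool_pos: [0.4501, 0.0187, 0.0843]
tcp_rot: [[-0.0, 0.999, 0.036], [0.0, 0.036, -0.999], [-1.0, 0.0, -0.0]]
force: [0.7, -0.8, 0.5]
finger_gap: 0.238
```

Emit:
step_arm --slide '[[-1,0,0],[-2,0,0],[-3.5,0,0],[-5.5,0,0],[-8,0,0],[-11,0,0],[-14,-0.5,0],[-16,-1,0]]' --dr '[[0,0,0],[0,0,0],[0,0,0],[0,0,0],[0,0,0],[0,0,0],[0,0,0],[0,0,0]]' --claw '[0.76,0.76,0.76,0.76,0.76,0.76,0.76,0.76]'

```text
clock: 20.5
tool_pos: [0.4404, 0.0184, 0.246]
tcp_rot: [[0.001, 0.999, 0.036], [0.0, 0.036, -0.999], [-1.0, 0.001, -0.0]]
force: [0.6, -0.6, 0.5]
finger_gap: 0.245
```

Run:
```python
from h import *
from go import *
from station import imaging
print(r.state()["force"])
for n in("top","scene"):
    c=imaging.capture(n); np.savez(n+"14.npz",**c)
    w=(140,270,225,345) if n=="top" else (190,310,250,370)
    overlay(c,TP,[],f"pics/{n}14.png",w,4.5)
c=np.load("top14.npz");W=cloud(c)
cs,sn=np.cos(TP[2]),np.sin(TP[2]); d=W[...,:2]-TP[:2]; X=cs*d[...,0]+sn*d[...,1]; Y=-sn*d[...,0]+cs*d[...,1]
for x in np.arange(-.055,.06,.02):
    m=(abs(X-x)<.006)&(abs(Y)<.08)&(W[...,2]>.04)&(W[...,2]<.13); print(round(x,3),m.sum(),np.median(W[m][:,2]).round(4))
m=(abs(X+.098)<.02)&(abs(Y)<.055)&(W[...,2]>.06)&(W[...,2]<.11); print("bar",m.sum(),X[m].mean(),np.median(W[m][:,2]))
a=np.hstack([cv2.imread("pics/top14.png")[:540],cv2.imread("pics/scene14.png")[:540]]);cv2.imwrite("pics/both14.png",cv2.resize(a,(800,400)))
```

```text
[ 0.59201265 -0.63287687  0.47694575]
-0.055 116 0.1082
-0.035 132 0.1067
-0.015 136 0.1072
0.005 148 0.1069
0.025 251 0.1069
0.045 338 0.1068
bar 79 -0.09372639343124253 0.08736210601380412
```

View pics/both14.png

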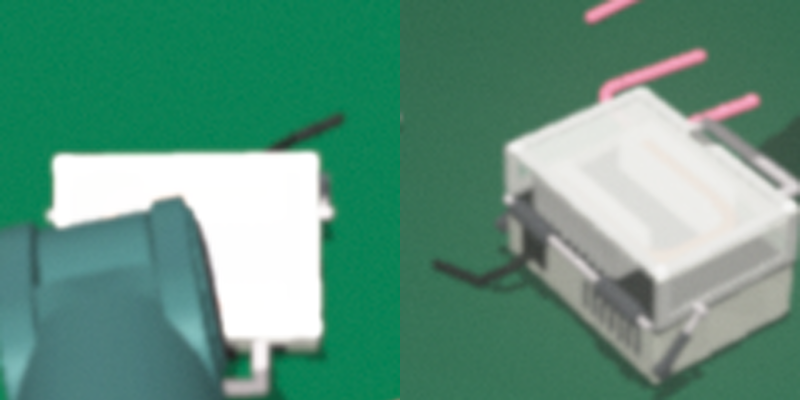

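Emit:
step_arm --slide '[[0,0,0],[0,0,0],[0,0,0],[0,0,0],[0,0,0],[0,0,0]]' --dr '[[0,0,0],[0,0,0],[0,0,0],[0,0,0],[0,0,0],[0,0,0]]' --claw '[0.76,0.76,0.76,0.76,0.76,0.76]'

```text
clock: 21.1
tool_pos: [0.4388, 0.0181, 0.2425]
tcp_rot: [[-0.005, 0.999, 0.037], [-0.0, 0.037, -0.999], [-1.0, -0.005, -0.0]]
force: [-0.9, 0.3, -0.0]
finger_gap: 0.24
```

Run:
```python
from h import *
from station import r,imaging
a=np.load("scene0.npz")["color"];b=imaging.capture("scene")["color"]
d=cv2.absdiff(a,b).max(2)
for n,(v0,v1,u0,u1) in dict(tray=(310,385,380,470),reel=(345,395,335,380),driver=(215,240,185,255)).items(): print(n,(d[v0:v1,u0:u1]>40).sum())
print(r.close_job())
```

```text
tray 0
reel 0
driver 0
the job is handed in; nothing more can be done
None
```

The heat pipe is in both notches, the cover is shut, and I handed the job in at about 21 s. The hand-in reports no verdict.

**What I did:** I gripped the pipe by its spine, turned it about 26° and lowered it into the notches until it touched the floors (about 5 N). After letting go, I took the cover's bar and eased it along its arc at about 0.6 rad/s, slower near the end, until it met its stop. Then I let go and moved the arm clear.

**Last checks:**
- **Pipe:** before I closed the cover, the tops of the legs were at z about 90 mm, so the axis is at about 85. It was centred within about 1 mm in x, and the spine was at about y +61 to +62. I saw it through the shut cover afterwards but could not measure it there.
- **Cover:** its top is a flat 107 mm (106 nominal, and the camera reads about 1 mm high). The top of the bar is at 87 mm, as expected when shut.
- **Arm:** it reads about zero force and stands clear of everything.
- **Tray, reel and screwdriver:** the images before and after show no change.

**What disagreed:**
- **Contact on release:** as the fingers opened at the shut bar, the gripper pressed on something, most likely the hood's front edge. The wrist read about 27 N up and 19 N sideways, under the 40 N limit at that reading. Raising the arm cleared it, and the cover stayed shut.
- **Scene camera:** it placed the tester and pipe a few millimetres off from the top camera. I relied on the top camera's depth.

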